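# Unstack a supply delivery onto its colour-coded bay mats

## Robot

A 7-joint arm with a two-finger parallel gripper is mounted at the origin on a cart in front of the work surface, level with it; the furniture and walls round the work are solid. World frame = base frame: x ahead of the robot, y to its left, z up, the work surface at z = 0. Lengths are in mm, angles in rad, forces in N, time in s.
With the tool pointing down it reaches from about 400 to 875 mm from the base axis. Payload 4.4 kg.
Tool frame: the origin (TCP) lies midway between the tips of the shut fingers; the grasp point (between the pads) lies 19 mm behind it; x points along the fingers, z is the direction in which the jaws open and shut, and the axes are right-handed (so a half turn about x gives the same grasp; the last joint's range is limited). The gripper opens to 85 mm and grips with 20 to 120 N. Pads are 22 mm wide; open, the fingers measure 114 mm over their backs; the gripper's body (76 mm by 85 mm) begins 54 mm behind the grasp point. The pads swing forward as they close: fully open they stand 13 mm farther back than shut.
Start: joints at [1.275, 0.628, 0.038, 1.517, -0.027, 0.996, -0.02], TCP at [148.086, -632.92, 231.313] pointing down, gripper open.
Joint ranges: [-3.06, 3.06], [-0.37, 2.12], [-1.25, 1.32], [0.18, 2.47], [-1.1, 4.24], [0.23, 1.98], [-2.94, 2.94]. Speed limits (rad/s): [2.57, 2.57, 3.14, 3.14, 3.14, 3.14, 3.14].

## Interface

Orientations are given as [roll, pitch, yaw] about the fixed x, y, z axes, in that order (R = Rz(yaw) Ry(pitch) Rx(roll)).
In Python, from cell import ctrl gives the robot as it stands. The module is installed in compiled form; this text tells all that it offers.
- The arm moves only by the tool servo_tool, never from a script. Its argument "rows" is a list of rows, each an object of numbers: "dx", "dy", "dz": the shift along the tool's x, y, z in units of 750 mm (1.0 is 750 mm); "wx", "wy", "wz": the turn, a rotation vector about the tool's x, y, z in units of 6 degrees (1.0 is 6 degrees); "fingers": the closure, from 0 (fully open) to 1 (shut). In form: [{"dx": .., "dy": .., "dz": .., "wx": .., "wy": .., "wz": .., "fingers": ..}, ...]. A call has 1 to 5 rows; each row shifts and turns the commanded pose from where the row before left it, along the tool's axes as they then stand; what a row does not reach is not made up. A row lasts 1/8 s, in which the tool goes at most 62.5 mm and 10.7 degrees, less where a joint would pass 70% of its speed; a pose out of reach is approached as far as the arm can. A call with a number of a shift or a turn outside -1 to 1 is refused whole. A call with a gripper value outside its range is refused whole. The fingers move at their own pace and stop on an object; the grip force is fixed at half the most. Time passes only in rows, so rows that do not move let the fingers close. It gives the time, the measured TCP pose, the force and the opening at its end, in the units of the state.
- ctrl.read_state(): the state, without advancing time (a new reading comes with each control period).
- ctrl.get_image(name): name is "scene" or "top" or "wrist"; returns the picture (480x640x3 uint8, red, green, blue); there is no depth.
- ctrl.camera_info(name): a dict with "fovy" (degrees; the focal length in pixels is half the picture's height over the tangent of half this angle, whatever the lens; pixels are square), "cx", "cy" (the principal point, pixels), "R" (3x3) and "t" (3): a world point X has camera coordinates R X + t. Camera axes: x right, y down, z forward; pixel columns grow to the right and rows downward; lengths in mm; the calibration is good to about 2 mm. A picture is of the moment at which its call begins: read the wrist's pose just before it. camera_info takes no time and is no camera call; for the wrist camera it gives the pose at the moment of the call.
- ctrl.finish_job(): hands the job in, once; it reports no verdict.
Trained networks look in the newest picture that a camera, given by its name, has taken for a name from the list of things; names that differ only in an ending like _2 or _b are one class to them, and where a whole thing is asked for, a point or a joint stands for the part that bears it (a point fixed in the world has none). Each returns a list of dicts, best first, with "conf" (0 to 1); they miss things now and then, are a little off and sometimes report something else, mostly with a low value. They report only what shows in the picture. A call takes as long as a camera call.
- ctrl.search_frame(label, camera): "extent" ([centre column, centre row, width, height] in pixels, round what is visible of it).
- ctrl.silhouettes(label, camera): "region" (480x640 bool, what is visible of it) and "extent" ([centre column, centre row, width, height] in pixels, round what is visible of it).
- ctrl.mark_of(label, camera): "point" ([column, row] in pixels: a listed point, or the origin of a listed thing).
The state is a dict: "clock": time; "qpos": joint angles; "qd": joint speeds; "tau": joint torques, N m; "eef_pos": TCP position; "tool_rot": TCP orientation; "force": force on the tool from outside, world axes, zero at the start; "torque": the same for the moment, N m; "width": finger opening in mm.
Only numpy, scipy, OpenCV 4.12 (cv2) and the standard library are available. Lean on these libraries where they do the work, as an engineer would, in place of code of your own. Each camera call takes 0.05 s, during which the arm holds its last target.

## Task

The supplies were left in one stack; take it apart from the top down, one item at a time, and set each in the middle of the flat mat of its own colour: the red-capped vial on red, the pale mint carton on green, the blue-printed carton on blue, the black case on black, cartons and case lined up with the long side of their mats. Keep every item upright all the time, and do not disturb the glass jar or the green-capped vial. Let go of everything at the end.

Things in the scene. Friction and masses are not known exactly. Their poses are not given: they have to be found in the camera images.
- red_vial: Loose small vial with an orange-red cap, cream contents, 46 mm tall: glass body 22 mm diameter up to 30 mm height, above it the narrower neck and cap of 16 mm; it starts upright on top of the stack, roughly in the middle of the mint carton. Origin: centre of its underside; z up through the cap.
- mint_carton: Loose carton of a very pale mint green (almost white) with a few thin grey-green printed lines and a small bar code on top, 50 (its x) x 60 (its y) mm, 46 mm tall; second from the top of the stack, on the blue-printed carton. Origin: centre of its underside; z up.
- swab_carton: Loose white carton with blue print, 50 (its x) x 70 (its y) mm, 45 mm tall; third from the top of the stack, laid crosswise on the black case and overhanging its long sides a little. Origin: centre of its underside; z up.
- black_case: Loose flat black plastic case, 55 (its x) x 90 (its y) mm, 30 mm tall; the bottom of the stack, lying on the worktop. Origin: centre of its underside; z up.
- red_mat: Fixed flat red mat 60 x 60 mm, 4 mm thick, place of the red-capped vial. Like every mat it has a small flat tab with a white paper label, reaching 10 mm beyond its -x edge. Origin: centre of its underside (top face 4 mm above); z up.
- green_mat: Fixed flat green mat, 80 (its x) x 90 (its y) mm, 4 mm thick, place of the mint carton, whose long side goes along the mat's long side (y). Label tab at its -x edge. Origin: centre of its underside; z up.
- blue_mat: Fixed flat blue mat, 81 (its x) x 101 (its y) mm, 4 mm thick, place of the blue-printed carton, long side along the mat's long side (y). Label tab at its -x edge. Origin: centre of its underside; z up.
- black_mat: Fixed flat black mat, 85 (its x) x 120 (its y) mm, 4 mm thick, place of the black case, long side along the mat's long side (y). Label tab at its -x edge. Origin: centre of its underside; z up.
- jar: Bystander, loose: empty open clear glass jar, 54 mm diameter, 70 mm tall, towards the back in the middle. Leave it where it stands. Origin: centre of its underside.
- green_vial: Bystander, loose: small vial with a dark green cap, 26 mm diameter, 52 mm tall, left of the middle. Leave it where it stands. Origin: centre of its underside.

How it is judged:
By the outcome, as a careful person would: the job done as asked, in the order asked, and still so for the second after the job is handed in, with the robot touching nothing.
It also fails if it takes over 104 s, if anything falls off the work surface, if the arm or the gripper's body presses on something with over 40 N, if the wrist force passes 120 N, or if a joint passes its speed limit or range.

## Working session

There is one attempt and no reset: what is moved stays moved. The work goes in short steps, Python scripts to look and compute and a tool call to move; the robot and the scene stay as the last step left them, time stands still between calls to the robot, and variables do not carry over. Pictures are saved under pics/ and viewed, and the job is handed in when it is done.

Besides the shell and the picture viewer there is one more tool, called after ">>>" by a JSON object that holds its "op" and its "data". servo_tool: Moves the arm, as the interface text tells. Its arguments: {"type":"object","properties":{"rows":{"type":"array"}},"required":["rows"]}

```bash
mkdir -p pics; python3 - <<'E'
from cell import ctrl
import cv2
s=ctrl.read_state();print(s)
for n in("scene","top","wrist"):
    im=ctrl.get_image(n);cv2.imwrite(f"pics/a_{n}.png",im[:,:,::-1]);print(n,ctrl.camera_info(n))
E
```

```text
{'clock': 0.0, 'qpos': array([ 1.2752031 ,  0.62934213,  0.03841809,  1.51841493, -0.02701418,
        0.99632063, -0.01998521]), 'qd': array([-0.00064708,  0.0003068 , -0.00033078,  0.00036815, -0.00113827,
        0.00173369, -0.00121075]), 'tau': array([-4.78182392e-04, -5.63418317e+01,  1.22608759e+00, -1.93454254e+01,
        1.10835434e-02,  1.04989790e-02, -1.77860721e-05]), 'eef_pos': array([ 147.9488405 , -632.26138017,  230.37625507]), 'tool_rot': array([-3.14106598,  1.56882833,  1.80114154]), 'force': array([0.00870553, 0.76682685, 0.17104543]), 'torque': array([-0.00161132, -0.08468484,  0.00984323]), 'width': 85.39976545163859}
scene {'fovy': 43.997992460479615, 'cx': 322.09218353271706, 'cy': 243.5260871951559, 'R': array([[-0.69594807, -0.71797925, -0.01273074],
       [-0.46238585,  0.46162084, -0.75703733],
       [ 0.54941388, -0.52097216, -0.65324758]]), 't': array([ 346.48578851,  322.58148399, 1087.23567613])}
top {'fovy': 50.059800739336005, 'cx': 328.0567197136892, 'cy': 226.0305457701317, 'R': array([[ 0.01337672, -0.99965815, -0.02246445],
       [-0.99891235, -0.01235638, -0.0449605 ],
       [ 0.04466755,  0.02304144, -0.99873615]]), 't': array([   7.79685048,  498.03516899, 1394.53214821])}
wrist {'fovy': 69.95435743070296, 'cx': 311.7141742155958, 'cy': 238.98465796753518, 'R': array([[ 0.22834436, -0.97357898, -0.00167946],
       [-0.92886993, -0.21837436,  0.29918771],
       [-0.29164962, -0.06675782, -0.9541928 ]]), 't': array([-650.07208301,  -40.1882681 ,  379.75669127])}
```

View pics/a_scene.png

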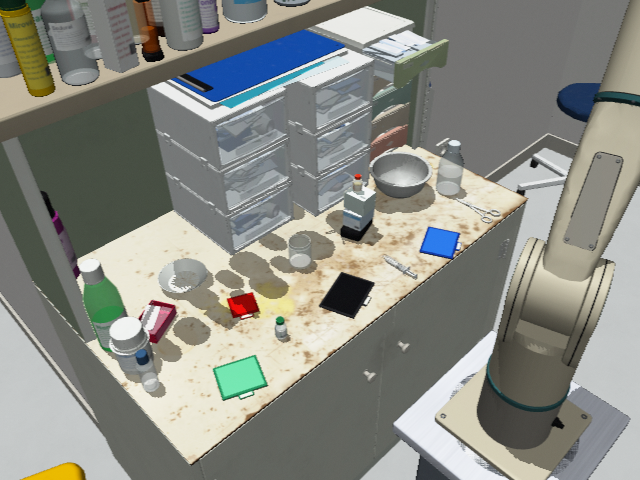

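View pics/a_top.png

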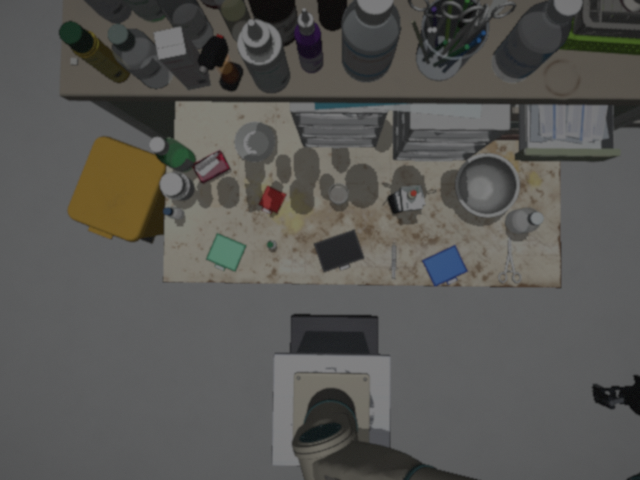

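View pics/a_wrist.png

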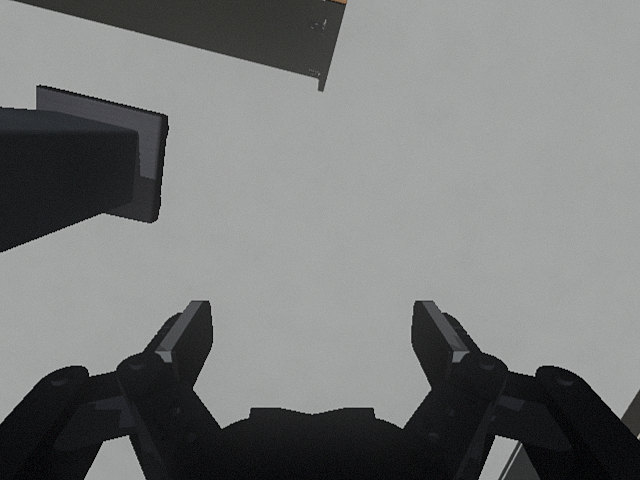

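The pictures show the stack at scene (357,207) and top (405,200). The mats are at scene green (240,377), red (243,305), black (347,295) and blue (440,243). The jar and green vial lie between them. Next I measure positions with the networks.

```bash
cat > h.py <<'E'
from cell import ctrl
import numpy as np, cv2
from scipy.spatial.transform import Rotation as Ro
def ray(info,uv):
    f=240/np.tan(np.radians(info['fovy'])/2); R=np.array(info['R']);t=np.array(info['t'])
    d=R.T@np.array([(uv[0]-info['cx'])/f,(uv[1]-info['cy'])/f,1.0]); return -R.T@t,d
def onz(info,uv,z):
    o,d=ray(info,uv); return o+d*(z-o[2])/d[2]
def proj(info,X):
    f=240/np.tan(np.radians(info['fovy'])/2); c=np.array(info['R'])@np.array(X,float)+info['t']
    return np.array([info['cx']+f*c[0]/c[2],info['cy']+f*c[1]/c[2]])
def rect(region,info,z,top_only=False):
    cs,_=cv2.findContours(region.astype(np.uint8),cv2.RETR_EXTERNAL,cv2.CHAIN_APPROX_NONE)
    c=max(cs,key=cv2.contourArea)[:,0]
    P=np.array([onz(info,p,z)[:2] for p in c],np.float32)
    return P,cv2.minAreaRect(P)
E
python3 - <<'E'
from h import *
np.set_printoptions(precision=1,suppress=True)
for n in("top","scene"):
    I=ctrl.camera_info(n)
    ctrl.get_image(n)
    for l,z in(("red_mat",4),("green_mat",4),("blue_mat",4),("black_mat",4),("jar",0),("green_vial",0),("red_vial",137),("mint_carton",91),("swab_carton",30),("black_case",0)):
        r=ctrl.silhouettes(l,n); m=ctrl.mark_of(l,n)
        if r:
            P,q=rect(r[0]['region'],I,z); print(n,l,round(r[0]['conf'],2),np.round(r[0]['extent'],0),"rect",np.round(q[0],0),np.round(q[1],0),round(q[2],1))
        if m: print("   mark",round(m[0]['conf'],2),np.round(m[0]['point'],0),onz(I,m[0]['point'],0 if 'mat' in l else z))
print(ctrl.read_state()['clock'])
print(ctrl.camera_info('wrist'))
E
```

```text
top red_mat 0.93 [274. 200.  27.  33.] rect [565. 171.] [58. 70.] 64.5
   mark 0.62 [271. 197.] [578.1 173.2   0. ]
top green_mat 0.7 [228. 251.  42.  37.] rect [420. 297.] [93. 92.] 67.0
   mark 0.93 [222. 250.] [428.7 307.4   0. ]
top blue_mat 0.96 [447. 266.  45.  38.] rect [ 390. -307.] [ 92. 101.] 25.5
   mark 0.9 [445. 267.] [ 389.5 -307.6    0. ]
top black_mat 0.55 [341. 251.  51.  43.] rect [426. -18.] [ 94. 120.] 19.3
   mark 0.67 [340. 248.] [437.  -19.8   0. ]
top jar 0.88 [339. 195.  20.  23.] rect [587. -13.] [61. 53.] 0.7
   mark 0.92 [337. 193.] [591.2  -8.7   0. ]
top green_vial 0.52 [272. 244.  13.   9.] rect [445. 170.] [25. 22.] 64.3
   mark 0.49 [269. 246.] [441.5 175.9   0. ]
top red_vial 0.41 [413. 196.  16.   8.] rect [ 573. -195.] [23. 22.] 0.4
   mark 0.4 [408. 196.] [ 570.  -187.6  137. ]
top mint_carton 0.88 [411. 199.  22.  27.] rect [ 568. -199.] [65. 59.] 0.6
   mark 0.77 [411. 199.] [ 567.2 -199.9   91. ]
   mark 0.65 [407. 199.] [ 572.6 -199.2   30. ]
top black_case 0.75 [409. 202.  37.  21.] rect [ 568. -175.] [53. 15.] 6.7
   mark 0.63 [406. 198.] [ 
[... 759 characters left out ...]
0.51 [359. 186.  10.  19.] rect [ 584. -204.] [22. 75.] 43.6
   mark 0.71 [355. 190.] [ 566.9 -178.5  137. ]
scene mint_carton 0.91 [360. 203.  36.  28.] rect [ 573. -202.] [ 81. 114.] 44.4
   mark 0.97 [358. 207.] [ 557.1 -179.6   91. ]
scene swab_carton 0.97 [359. 218.  27.  20.] rect [ 578. -204.] [80. 87.] 41.6
   mark 0.73 [360. 222.] [ 564.8 -197.4   30. ]
scene black_case 0.66 [357. 232.  31.  17.] rect [ 583. -197.] [63. 80.] 23.0
   mark 0.72 [359. 230.] [ 570.5 -201.    -0. ]
2.25
{'fovy': 69.95435743070296, 'cx': 311.7141742155958, 'cy': 238.98465796753518, 'R': array([[ 0.2, -1. , -0. ],
       [-0.9, -0.2,  0.3],
       [-0.3, -0.1, -1. ]]), 't': array([-650.9,  -40.1,  379.5])}
```

```bash
python3 - <<'E'
from h import *
np.set_printoptions(precision=3,suppress=True)
s=ctrl.read_state();I=ctrl.camera_info('wrist')
Rt=Ro.from_euler('xyz',s['tool_rot']).as_matrix();print(Rt)
C=-I['R'].T@I['t'];print("cam in tool",Rt.T@(C-s['eef_pos']));print("cam axes in tool (cols)",Rt.T@I['R'].T)
T=ctrl.camera_info('top');S=ctrl.camera_info('scene')
o1,a=ray(T,(100,97));_,b=ray(T,(500,100));n1=np.cross(a,b)
for e in(((0,135),(240,30)),((0,115),(200,24))):
    o2,a=ray(S,e[0]);_,b=ray(S,e[1]);n2=np.cross(a,b)
    d=np.cross(n1,n2);d/=d[1]
    p=np.linalg.lstsq(np.array([n1,n2]),np.array([n1@o1,n2@o2]),rcond=None)[0];print("shelf line at y=0:",p-d*p[1],d)
E
```

```text
[[ 0.     0.974  0.228]
 [-0.     0.228 -0.974]
 [-1.     0.     0.   ]]
cam in tool [-142.682   75.598    0.919]
cam axes in tool (cols) [[ 0.    -0.299  0.954]
 [ 0.001 -0.954 -0.299]
 [ 1.     0.001 -0.   ]]
shelf line at y=0: [694.449   0.    538.486] [ 0.025  1.    -0.082]
shelf line at y=0: [679.602   0.    588.688] [ 0.036  1.    -0.117]
```

>>> {"op": "servo_tool", "data": {"rows": [{"dx": -0.08}, {"dx": -0.08}, {"dx": 0, "dy": 0.04, "dz": -0.06}, {"dx": 0, "dy": 0.05, "dz": -0.06}, {"dx": 0, "dy": 0.05, "dz": -0.06}]}}

```text
schema error: expected keys dx, dy, dz, wx, wy, wz, fingers
```

>>> {"op": "servo_tool", "data": {"rows": [{"dx": -0.07, "dy": 0, "dz": 0, "wx": 0, "wy": 0, "wz": 0, "fingers": 0}, {"dx": -0.06, "dy": 0.03, "dz": -0.02, "wx": 0, "wy": 0, "wz": 0, "fingers": 0}, {"dx": 0, "dy": 0.062, "dz": -0.04, "wx": 0, "wy": 0, "wz": 0, "fingers": 0}, {"dx": 0, "dy": 0.062, "dz": -0.04, "wx": 0, "wy": 0, "wz": 0, "fingers": 0}, {"dx": 0, "dy": 0.062, "dz": -0.04, "wx": 0, "wy": 0, "wz": 0, "fingers": 0}]}}

```text
clock: 2.88
eef_pos: [283.0, -492.5, 329.1]
tool_rot: [0.597, 1.57, -0.745]
force: [0.6, -0.6, -0.0]
width: 85.2
```

>>> {"op": "servo_tool", "data": {"rows": [{"dx": 0, "dy": 0.062, "dz": -0.04, "wx": 0, "wy": 0, "wz": 0, "fingers": 0}, {"dx": 0, "dy": 0.062, "dz": -0.04, "wx": 0, "wy": 0, "wz": 0, "fingers": 0}, {"dx": 0, "dy": 0.062, "dz": -0.04, "wx": 0, "wy": 0, "wz": 0, "fingers": 0}, {"dx": 0, "dy": 0.062, "dz": -0.04, "wx": 0, "wy": 0, "wz": 0, "fingers": 0}, {"dx": 0, "dy": 0.062, "dz": -0.04, "wx": 0, "wy": 0, "wz": 0, "fingers": 0}]}}

```text
clock: 3.5
eef_pos: [475.2, -293.5, 329.1]
tool_rot: [0.632, 1.57, -0.709]
force: [1.1, -0.6, -0.1]
width: 85.2
```

>>> {"op": "servo_tool", "data": {"rows": [{"dx": 0, "dy": 0.062, "dz": -0.04, "wx": 0.6, "wy": 0, "wz": 0, "fingers": 0}, {"dx": 0, "dy": 0.03, "dz": -0.03, "wx": 0.8, "wy": 0, "wz": 0, "fingers": 0}, {"dx": 0, "dy": 0.03, "dz": -0.02, "wx": 0.8, "wy": 0, "wz": 0, "fingers": 0}, {"dx": 0, "dy": 0, "dz": 0, "wx": 0, "wy": 0, "wz": 0, "fingers": 0}]}}

```text
clock: 4.0
eef_pos: [553.6, -209.9, 328.6]
tool_rot: [2.665, 1.57, 1.099]
force: [1.1, -0.5, -0.8]
width: 85.5
```

```bash
python3 - <<'E'
from h import *
np.set_printoptions(precision=1,suppress=True)
I=ctrl.camera_info('wrist');im=ctrl.get_image('wrist');cv2.imwrite("pics/b.png",im[:,:,::-1])
for l,z in(("red_vial",183),("mint_carton",137),("swab_carton",75),("black_case",30)):
    r=ctrl.silhouettes(l,'wrist')
    if r:
        P,q=rect(r[0]['region'],I,z);print(l,r[0]['conf'],r[0]['extent'],np.round(q[0],0),np.round(q[1],0),round(q[2],1))
print(ctrl.read_state()['eef_pos'])
E
```

```text
red_vial 0.57 [297.3, 189.9, 19.8, 23.9] [ 583. -198.] [21. 18.] 0.0
mint_carton 0.81 [299.8, 188.2, 51.9, 65.0] [ 575. -199.] [61. 47.] 6.6
swab_carton 0.6 [303.8, 177.2, 65.0, 49.4] [ 582. -227.] [54. 19.] 20.8
black_case 0.97 [300.6, 174.4, 75.2, 55.1] [ 604. -202.] [10. 57.] 12.8
[ 551.2 -213.7  329. ]
```

View pics/b.png

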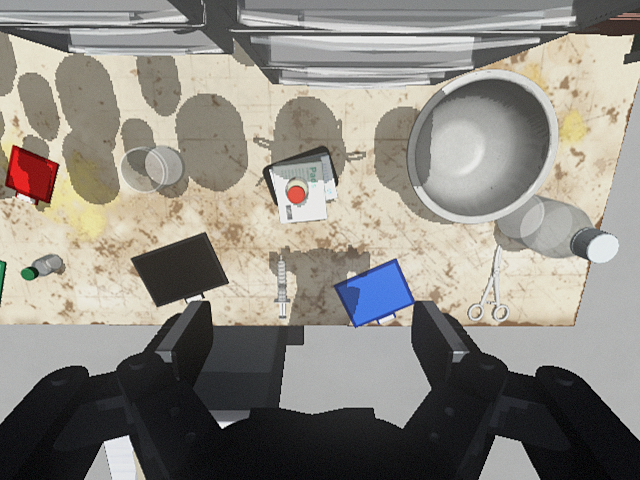

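```bash
python3 - <<'E'
import cv2
im=cv2.imread("pics/b.png")[130:240,245:365];cv2.imwrite("pics/b2.png",cv2.resize(im,None,fx=5,fy=5,interpolation=cv2.INTER_CUBIC))
E
```

```text
(no output)
```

View pics/b2.png

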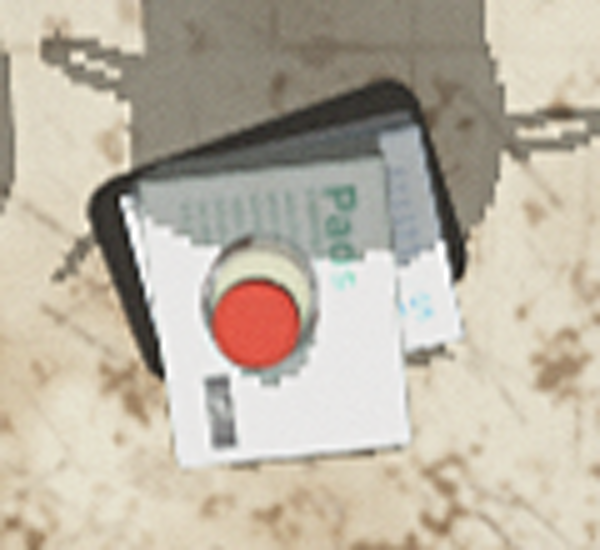

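The crop shows the mint carton's top corners at about (273,166), (322,161), (327,219) and (282,223), turned a few degrees. The vial cap is at (296,195). The case and blue carton underneath are turned about 15-20° the same way.

```bash
python3 - <<'E'
from h import *
np.set_printoptions(precision=1,suppress=True)
I=ctrl.camera_info('wrist')
c=[(140,182),(385,155),(410,445),(183,467)]
P=np.array([onz(I,(245+x/5,130+y/5),137)[:2] for x,y in c]);print(P,P.mean(0),cv2.minAreaRect(P.astype(np.float32)))
print("cap",onz(I,(296.2,195),183),"base at 137 circle",onz(I,(245+260/5,130+290/5),160))
# swab & case corners
for x,y in((120,195),(380,122),(420,125),(463,335)): print("swab75",onz(I,(245+x/5,130+y/5),75))
for x,y in((90,205),(405,80),(465,270),(160,375)): print("case30",onz(I,(245+x/5,130+y/5),30))
s=ctrl.read_state();print(s['eef_pos'],s['tool_rot'],Ro.from_euler('xyz',s['tool_rot']).as_matrix())
E
```

```text
[[ 595.  -177.9]
 [ 600.  -224.8]
 [ 543.  -230.2]
 [ 538.5 -184.5]] [ 569.1 -204.3] ((569.0377807617188, -204.3416748046875), (57.23505783081055, 47.2005500793457), 6.055548667907715)
cap [ 575.6 -201.8  183. ] base at 137 circle [ 577.9 -201.5  160. ]
swab75 [ 586.2 -166.3   75. ]
swab75 [ 602.2 -225.4   75. ]
swab75 [ 601.6 -234.5   75. ]
swab75 [ 553.8 -245.1   75. ]
case30 [ 579.  -153.1   30. ]
case30 [ 609.6 -232.8   30. ]
case30 [ 562.4 -248.7   30. ]
case30 [ 535.1 -169.5   30. ]
[ 551.2 -213.7  329. ] [-0.5  1.6 -2. ] [[-0.  1. -0.]
 [-0. -0. -1.]
 [-1. -0.  0.]]
```

>>> {"op": "servo_tool", "data": {"rows": [{"dx": 0.03, "dy": 0.0304, "dz": -0.017, "wx": 0, "wy": 0, "wz": 0, "fingers": 0}, {"dx": 0.05, "dy": 0, "dz": 0, "wx": 0, "wy": 0, "wz": 0, "fingers": 0}, {"dx": 0.05, "dy": 0, "dz": 0, "wx": 0, "wy": 0, "wz": 0, "fingers": 0}, {"dx": 0.05, "dy": 0, "dz": 0, "wx": 0, "wy": 0, "wz": 0, "fingers": 0}, {"dx": 0, "dy": 0, "dz": 0, "wx": 0, "wy": 0, "wz": 0, "fingers": 0}]}}

```text
clock: 4.88
eef_pos: [572.3, -199.9, 191.4]
tool_rot: [-1.821, 1.564, 2.89]
force: [0.1, -0.6, 0.7]
width: 85.8
```

```bash
python3 - <<'E'
from h import *
np.set_printoptions(precision=1,suppress=True)
I=ctrl.camera_info('wrist');im=ctrl.get_image('wrist');cv2.imwrite("pics/c.png",im[:,:,::-1])
s=ctrl.read_state();print(s['eef_pos'],s['clock'])
r=ctrl.search_frame('red_vial','wrist');print(r)
E
```

```text
[ 574.1 -200.3  193.6] 4.925
[{'extent': [302.6, 260.5, 42.1, 58.8], 'conf': 0.76}, {'extent': [391.5, 362.0, 79.3, 80.7], 'conf': 0.67}]
```

View pics/c.png

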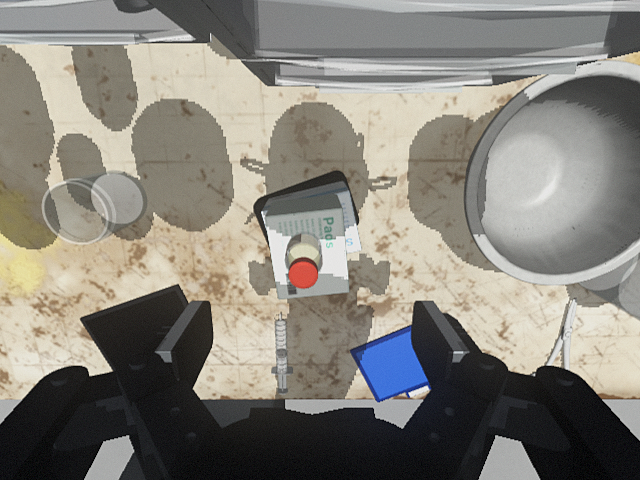

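The cap shows at (303,273), almost on the finger midline (column 312). I compute its offset from the tool.

```bash
python3 - <<'E'
from h import *
np.set_printoptions(precision=1,suppress=True)
I=ctrl.camera_info('wrist');s=ctrl.read_state()
print(s['eef_pos'],onz(I,(303,273),183))
m=[(268,208),(334,202),(348,293),(277,300)]
P=np.array([onz(I,p,137)[:2] for p in m]);print(P,P.mean(0),cv2.minAreaRect(P.astype(np.float32)))
print(onz(I,(303,250),160))
E
```

```text
[ 575.3 -200.4  194.9] [ 585.3 -197.3  183. ]
[[ 607.7 -175.5]
 [ 611.3 -214.8]
 [ 551.8 -224.9]
 [ 546.9 -179. ]] [ 579.4 -198.6] ((579.5862426757812, -198.69168090820312), (60.84782409667969, 46.183204650878906), 6.1587653160095215)
[ 589.2 -196.8  160. ]
```

```bash
python3 - <<'E'
import cv2
im=cv2.imread("pics/c.png")[160:310,240:380];cv2.imwrite("pics/c2.png",cv2.resize(im,None,fx=4,fy=4,interpolation=cv2.INTER_CUBIC))
E
```

```text
(no output)
```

View pics/c2.png

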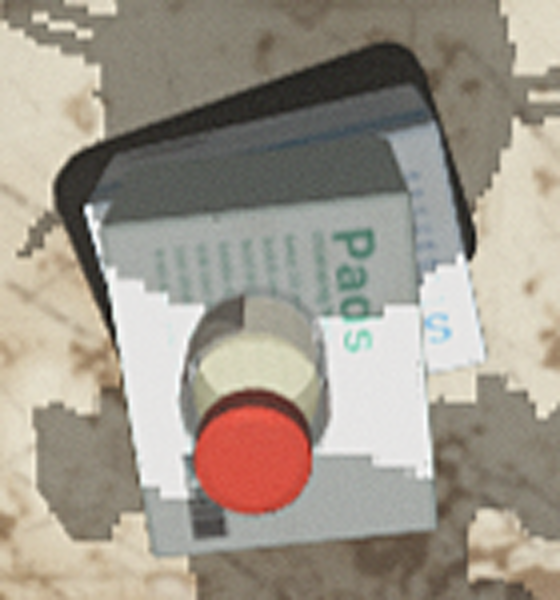

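```bash
cat >> h.py <<'E'
def ideal(p,a,zoff=0):
    """wrist camera info for ideal tool-down pose, TCP p, jaw angle a (rad)"""
    I=dict(ctrl.camera_info('wrist'))
    z=np.array([np.cos(a),np.sin(a),0]);x=np.array([0,0,-1.]);y=np.cross(z,x);Rt=np.array([x,y,z]).T
    A=np.array([[0,-.299,.9542],[0.001,-.9542,-.299],[1,.001,0]])
    Rc=(Rt@A).T; C=np.array(p)+Rt@np.array([-142.7,75.6,.9]); I['R']=Rc;I['t']=-Rc@C; return I
E
python3 - <<'E'
from h import *
np.set_printoptions(precision=1,suppress=True)
J=ctrl.camera_info('wrist')
I=ideal((574.3,-200.3,193.6),-np.pi/2)
print(J['R']-I['R'],J['t']-I['t'])
for K in(I,J):
    print(onz(K,(303.2,274.5),183))
    m=[(265.5,215.5),(342.5,207.5),(349.3,291.8),(278.3,298.8)]
    P=np.array([onz(K,p,137)[:2] for p in m]);print(P.mean(0),cv2.minAreaRect(P.astype(np.float32)))
I=ideal((551.8,-212,329),-np.pi/2)
print("b",onz(I,(296.2,195),183))
c=[(140,182),(385,155),(410,445),(183,467)]
P=np.array([onz(I,(245+x/5,130+y/5),137)[:2] for x,y in c]);print(P.mean(0),cv2.minAreaRect(P.astype(np.float32)))
E
```

```text
[[-0.  0.  0.]
 [-0.  0. -0.]
 [ 0.  0. -0.]] [0.8 1.5 1.2]
[ 583.8 -197.2  183. ]
[ 577.  -199.6] ((576.9508666992188, -199.59976196289062), (55.373374938964844, 46.03034591674805), 6.115415573120117)
[ 584.5 -197.4  183. ]
[ 577.9 -199.8] ((577.8235473632812, -199.7969970703125), (55.707332611083984, 46.32585144042969), 5.998148441314697)
b [ 575.9 -199.9  183. ]
[ 569.6 -202.4] ((569.470458984375, -202.4432373046875), (57.239906311035156, 47.2167854309082), 6.216071605682373)
```

```bash
python3 - <<'E'
from h import *
np.set_printoptions(precision=1,suppress=True)
I=ideal((551.8,-212,329),-np.pi/2)
for nm,c in(("blue",[(334,290),(397,259),(414,302),(356,326)]),("black",[(132,259),(206,233),(229,283),(156,307)])):
  for z in (4,-14):
    P=np.array([onz(I,p,z)[:2] for p in c]);print(nm,z,P.mean(0),np.linalg.norm(np.diff(P,axis=0),axis=1))
im=ctrl.get_image('scene');cv2.imwrite('pics/d_scene.png',im[:,:,::-1])
im=ctrl.get_image('top');cv2.imwrite('pics/d_top.png',im[:,:,::-1])
a=cv2.imread('pics/a_scene.png')[160:260,320:400];b=cv2.imread('pics/d_scene.png')[100:260,270:430]
cv2.imwrite('pics/d1.png',cv2.resize(a,None,fx=6,fy=6,interpolation=cv2.INTER_CUBIC));cv2.imwrite('pics/d2.png',cv2.resize(b,None,fx=4,fy=4,interpolation=cv2.INTER_CUBIC))
E
```

```text
blue 4 [ 392.8 -308.5] [103.4  76.2  95.8]
blue -14 [ 383.8 -312.2] [107.4  79.1  99.4]
black 4 [430.9 -20.1] [118.1  82.2 120.9]
black -14 [423.3 -12.6] [122.7  85.3 125.5]
```

View pics/d1.png

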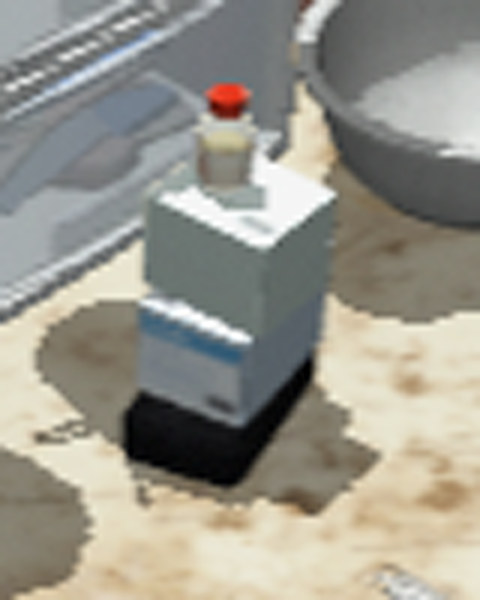

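View pics/d2.png

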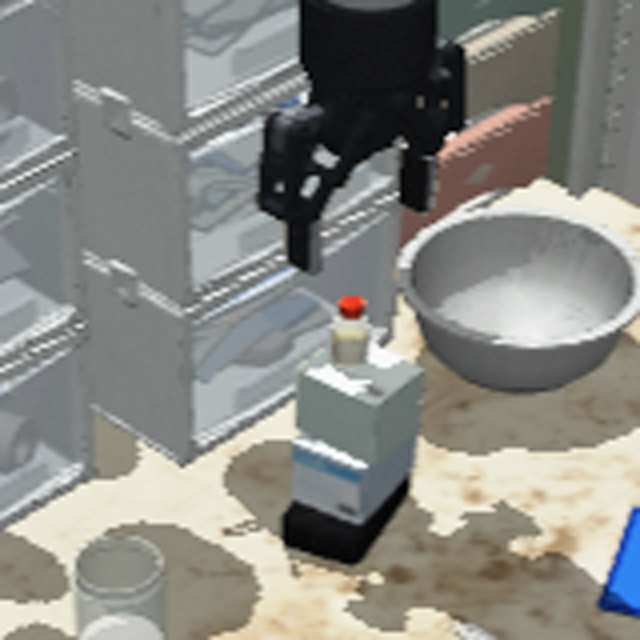

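```bash
python3 - <<'E'
from h import *
np.set_printoptions(precision=1,suppress=True)
S=ctrl.camera_info('scene');T=ctrl.camera_info('top')
for z in(193.6,206): print([proj(S,(574,-201+d,z)) for d in(-46,0,46)])
print("cap exp",proj(S,(574,-201,183)),"seen 358,176")
# triangulate cap from scene & wrist c/b views
def tri(rays):
    A=np.zeros((3,3));b=np.zeros(3)
    for o,d in rays:
        d=d/np.linalg.norm(d);M=np.eye(3)-np.outer(d,d);A+=M;b+=M@o
    return np.linalg.solve(A,b)
Ib=ideal((551.8,-212,329),-np.pi/2);Ic=ideal((574.3,-200.3,193.6),-np.pi/2)
rs=ray(S,(358,176));rb=ray(Ib,(296.2,195));rc=ray(Ic,(303.2,274.5))
print(tri([rs,rb]),tri([rs,rc]),tri([rb,rc]),tri([rs,rb,rc]))
# mint corner (back-left top etc) scene: front corner (265,248)
m=ray(S,(320+265/6,160+248/6));print(onz(S,(320+265/6,160+248/6),137),"wrist corner BL/BR?", onz(Ic,(278.3,298.8),137))
for p in((147,200),(265,248),(335,195)): print(onz(S,(320+p[0]/6,160+p[1]/6),137))
E
```

```text
[array([373.6, 157.5]), array([360.3, 165.2]), array([346.5, 173.1])]
[array([373.9, 153. ]), array([360.5, 160.6]), array([346.6, 168.5])]
cap exp [360.2 169. ] seen 358,176
[ 574.2 -197.6  165. ] [ 575.9 -196.6  164.5] [ 570.2 -197.4  151.3] [ 574.8 -197.4  164.5]
[ 522.5 -161.4  137. ] wrist corner BL/BR? [ 547.  -179.8  137. ]
[ 576.4 -151.8  137. ]
[ 522.5 -161.4  137. ]
[ 526.7 -206.1  137. ]
```

The mismatch is my own sum: the stack height is 30+45+46+46 = 167, not 183. The vial base is therefore at z = 121 and the mint base at 75. I recompute with those heights.

```bash
python3 - <<'E'
from h import *
np.set_printoptions(precision=1,suppress=True)
Ib=ideal((551.8,-212,329),-np.pi/2);Ic=ideal((574.3,-200.3,193.6),-np.pi/2);S=ctrl.camera_info('scene')
print("cap",onz(Ib,(296.2,195),167),onz(Ic,(303.2,274.5),167),onz(S,(358,176),167))
mb=[(245+x/5,130+y/5) for x,y in[(140,182),(385,155),(410,445),(183,467)]];mc=[(265.5,215.5),(342.5,207.5),(349.3,291.8),(278.3,298.8)]
for I,m in((Ib,mb),(Ic,mc)):
    P=np.array([onz(I,p,121)[:2] for p in m]);print(P.mean(0),cv2.minAreaRect(P.astype(np.float32)))
# swab top z75, case z30 visible in c2 crop
for n,z,L in(("swab",75,[(90,205),(420,85),(485,360)]),("case",30,[(58,185),(410,50),(475,245)])):
    for x,y in L: print(n,onz(Ic,(240+x/4,160+y/4),z)[:2])
E
```

```text
cap [ 573.1 -199.1  167. ] [ 576.9 -196.8  167. ] [ 573.6 -193.7  167. ]
[ 566.8 -201.9] ((566.7039794921875, -201.93527221679688), (59.976009368896484, 49.47383117675781), 6.216066360473633)
[ 571.1 -199.5] ((571.0997314453125, -199.46083068847656), (59.81825637817383, 49.725223541259766), 6.115410327911377)
swab [ 590.5 -163. ]
swab [ 613.9 -226.5]
swab [ 558.7 -241.3]
case [ 585.  -149.3]
case [ 615.3 -228.4]
case [ 571.  -244.6]
```

>>> {"op": "servo_tool", "data": {"rows": [{"dx": 0.045, "dy": 0.001, "dz": -0.004, "wx": 0, "wy": 0, "wz": 0, "fingers": 0}, {"dx": 0.044, "dy": 0, "dz": 0, "wx": 0, "wy": 0, "wz": 0, "fingers": 0}, {"dx": 0, "dy": 0, "dz": 0, "wx": 0, "wy": 0, "wz": 0, "fingers": 0.3}, {"dx": 0, "dy": 0, "dz": 0, "wx": 0, "wy": 0, "wz": 0, "fingers": 1}, {"dx": 0, "dy": 0, "dz": 0, "wx": 0, "wy": 0, "wz": 0, "fingers": 1}]}}

```text
clock: 5.7
eef_pos: [577.1, -197.0, 129.1]
tool_rot: [1.266, 1.567, -0.305]
force: [-0.1, 0.6, 0.3]
width: 32.3
```

>>> {"op": "servo_tool", "data": {"rows": [{"dx": 0, "dy": 0, "dz": 0, "wx": 0, "wy": 0, "wz": 0, "fingers": 1}, {"dx": 0, "dy": 0, "dz": 0, "wx": 0, "wy": 0, "wz": 0, "fingers": 1}, {"dx": 0, "dy": 0, "dz": 0, "wx": 0, "wy": 0, "wz": 0, "fingers": 1}]}}

```text
clock: 6.08
eef_pos: [576.9, -196.9, 128.9]
tool_rot: [1.282, 1.568, -0.289]
force: [-1.2, 0.5, 6.6]
width: 19.8
```

>>> {"op": "servo_tool", "data": {"rows": [{"dx": -0.01, "dy": 0, "dz": 0, "wx": 0, "wy": 0, "wz": 0, "fingers": 1}, {"dx": -0.02, "dy": 0, "dz": 0, "wx": 0, "wy": 0, "wz": 0, "fingers": 1}, {"dx": -0.01, "dy": 0, "dz": 0, "wx": 0, "wy": 0, "wz": 0, "fingers": 1}]}}

```text
clock: 6.45
eef_pos: [576.4, -196.7, 158.6]
tool_rot: [1.275, 1.569, -0.296]
force: [0.4, 0.6, -0.4]
width: 19.6
```

```bash
python3 - <<'E'
from h import *
im=ctrl.get_image('wrist');im2=ctrl.get_image('scene')
a=cv2.resize(im[200:480,170:460],None,fx=1.7,fy=1.7)[:476];b=cv2.resize(im2[120:260,300:420],None,fx=3.4,fy=3.4)[:476]
b=b[:a.shape[0]]
cv2.imwrite("pics/e.png",np.hstack([a[:b.shape[0],:390*1],b])[:,:800,::-1]);print(ctrl.read_state()['width'])
E
```

```text
19.751978244998117
```

View pics/e.png

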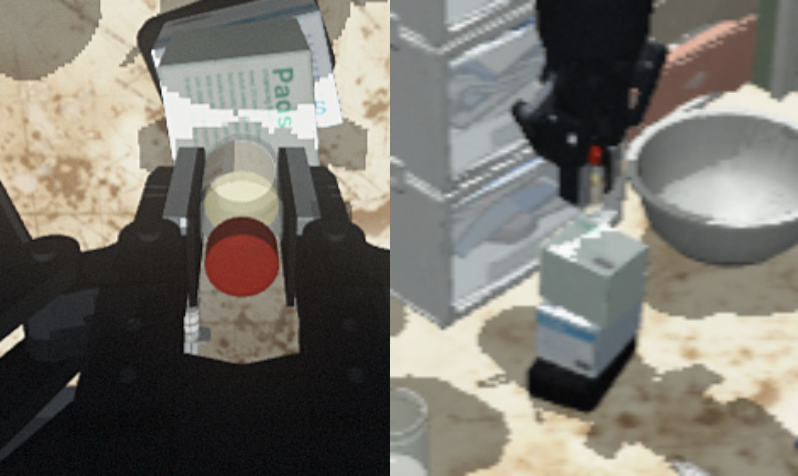

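The vial is gripped upright between the pads and lifted clear; the stack has not moved. I carry it toward the red mat.

>>> {"op": "servo_tool", "data": {"rows": [{"dx": -0.04, "dy": 0, "dz": 0, "wx": 0, "wy": 0, "wz": 0, "fingers": 1}, {"dx": -0.015, "dy": -0.015, "dz": -0.06, "wx": 0, "wy": 0, "wz": 0, "fingers": 1}, {"dx": 0, "dy": -0.015, "dz": -0.073, "wx": 0, "wy": 0, "wz": 0, "fingers": 1}, {"dx": 0, "dy": -0.015, "dz": -0.073, "wx": 0, "wy": 0, "wz": 0, "fingers": 1}, {"dx": 0, "dy": -0.015, "dz": -0.073, "wx": 0, "wy": 0, "wz": 0, "fingers": 1}]}}

```text
clock: 7.18
eef_pos: [530.3, 14.4, 198.3]
tool_rot: [2.66, 1.571, 1.088]
force: [0.8, 0.2, 0.3]
width: 19.5
```

>>> {"op": "servo_tool", "data": {"rows": [{"dx": 0, "dy": -0.015, "dz": -0.073, "wx": 0, "wy": 0, "wz": 0, "fingers": 1}, {"dx": 0, "dy": 0, "dz": -0.073, "wx": 0, "wy": 0, "wz": 0, "fingers": 1}, {"dx": 0, "dy": 0, "dz": -0.063, "wx": 0, "wy": 0, "wz": 0, "fingers": 1}, {"dx": 0, "dy": 0, "dz": 0, "wx": 0, "wy": 0, "wz": 0, "fingers": 1}, {"dx": 0, "dy": 0, "dz": 0, "wx": 0, "wy": 0, "wz": 0, "fingers": 1}]}}

```text
clock: 7.8
eef_pos: [519.5, 168.7, 198.0]
tool_rot: [-0.461, 1.57, -2.032]
force: [0.8, -0.4, -0.9]
width: 19.7
```

```bash
cat >> h.py <<'E'
def look(name,labels=(),crop=None):
    I=ctrl.camera_info('wrist');s=ctrl.read_state();im=ctrl.get_image('wrist');cv2.imwrite(f"pics/{name}.png",im[:,:,::-1])
    Rt=Ro.from_euler('xyz',s['tool_rot']).as_matrix()
    print("clock",round(s['clock'],2),"tcp",np.round(s['eef_pos'],1),"jaw deg",np.round(np.degrees(np.arctan2(Rt[1,2],Rt[0,2])),1),"tilt",np.round(np.degrees(np.arccos(-Rt[2,0])),2),"w",round(s['width'],1),"F",np.round(s['force'],1))
    return I,s,im
E
python3 - <<'E'
from h import *
I,s,im=look("f")
r=ctrl.silhouettes('red_mat','wrist')
for q in r[:2]:
    P,k=rect(q['region'],I,4);print(q['conf'],q['extent'],k)
E
```

```text
clock 7.8 tcp [519.5 168.7 198. ] jaw deg -90.0 tilt 0.07 w 19.7 F [ 0.8 -0.4 -0.9]
0.67 [308.9, 157.2, 80.5, 84.9] ((569.0264892578125, 171.7587127685547), (59.9365348815918, 70.55203247070312), 66.15498352050781)
```

View pics/f.png

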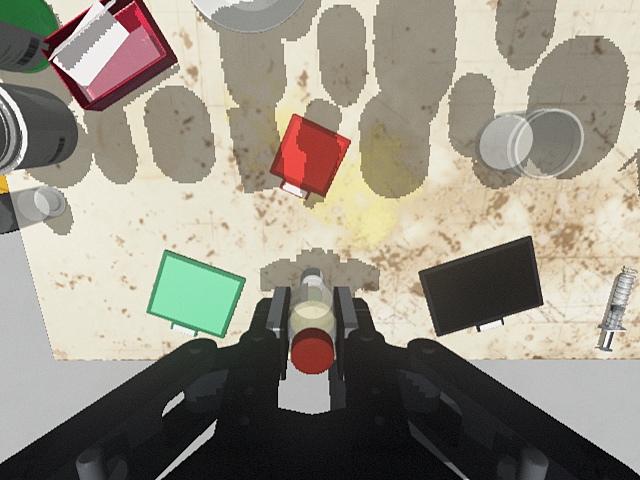

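The red mat is in full view at (311,156) with its tab on the lower-left edge. Green is at (196,293) and black at (482,285), so I measure those from this picture too.

```bash
python3 - <<'E'
from h import *
I=ctrl.camera_info('wrist')
for l in('green_mat','black_mat'):
  r=ctrl.silhouettes(l,'wrist')
  for q in r[:2]:
    P,k=rect(q['region'],I,4);print(l,q['conf'],q['extent'],k)
for l,c in(('green',[(164,250),(245,279),(227,338),(147,309)]),('black',[(418,267),(532,237),(543,300),(437,336)]),('red',[(299,114),(351,143),(323,198),(271,170)])):
    P=np.array([onz(I,p,4)[:2] for p in c],np.float32);k=cv2.minAreaRect(P);print(l,P.mean(0),k)
E
```

```text
green_mat 0.91 [196.2, 293.0, 103.5, 86.8] ((422.53204345703125, 295.4342346191406), (91.6725082397461, 91.18415069580078), 67.00076293945312)
black_mat 0.81 [479.7, 285.9, 125.1, 93.7] ((430.1639709472656, -17.2755126953125), (95.35565185546875, 120.59480285644531), 19.785253524780273)
black_mat 0.31 [195.3, 295.4, 102.8, 86.9] ((422.5904846191406, 295.1136474609375), (90.1655502319336, 90.78323364257812), 67.74911499023438)
green [426.5987  291.98514] ((425.6756591796875, 291.22467041015625), (92.76480102539062, 76.55763244628906), 68.00364685058594)
black [436.07224  -16.601372] ((436.1763000488281, -16.755348205566406), (88.83386993408203, 119.3989028930664), 19.086727142333984)
red [572.16394 166.89555] ((572.0403442382812, 166.36181640625), (57.54181671142578, 58.594459533691406), 61.432044982910156)
```

>>> {"op": "servo_tool", "data": {"rows": [{"dx": 0.02, "dy": 0.035, "dz": -0.001, "wx": 0, "wy": 0, "wz": 0, "fingers": 1}, {"dx": 0.05, "dy": 0.035, "dz": 0, "wx": 0, "wy": 0, "wz": 0, "fingers": 1}, {"dx": 0.07, "dy": 0, "dz": 0, "wx": 0, "wy": 0, "wz": 0, "fingers": 1}, {"dx": 0.06, "dy": 0, "dz": 0, "wx": 0, "wy": 0, "wz": 0, "fingers": 1}, {"dx": 0, "dy": 0, "dz": 0, "wx": 0, "wy": 0, "wz": 0, "fingers": 1}]}}

```text
clock: 8.62
eef_pos: [569.5, 168.2, 45.2]
tool_rot: [-1.207, 1.563, -2.78]
force: [0.9, 0.7, 0.4]
width: 19.6
```

>>> {"op": "servo_tool", "data": {"rows": [{"dx": 0.025, "dy": 0.003, "dz": -0.001, "wx": 0, "wy": 0, "wz": 0, "fingers": 1}, {"dx": 0.013, "dy": 0, "dz": 0, "wx": 0, "wy": 0, "wz": 0, "fingers": 1}, {"dx": 0.003, "dy": 0, "dz": 0, "wx": 0, "wy": 0, "wz": 0, "fingers": 1}, {"dx": 0, "dy": 0, "dz": 0, "wx": 0, "wy": 0, "wz": 0, "fingers": 1}]}}

```text
clock: 9.12
eef_pos: [574.8, 171.1, 18.1]
tool_rot: [1.888, 1.57, 0.317]
force: [-0.2, 0.1, -0.3]
width: 19.6
```

>>> {"op": "servo_tool", "data": {"rows": [{"dx": 0.003, "dy": 0, "dz": 0, "wx": 0, "wy": 0, "wz": 0, "fingers": 1}, {"dx": 0, "dy": 0, "dz": 0, "wx": 0, "wy": 0, "wz": 0, "fingers": 1}]}}

```text
clock: 9.38
eef_pos: [574.6, 171.1, 15.5]
tool_rot: [1.806, 1.57, 0.235]
force: [0.5, -0.3, -0.7]
width: 19.7
```

>>> {"op": "servo_tool", "data": {"rows": [{"dx": 0.002, "dy": 0, "dz": 0, "wx": 0, "wy": 0, "wz": 0, "fingers": 1}, {"dx": 0, "dy": 0, "dz": 0, "wx": 0, "wy": 0, "wz": 0, "fingers": 1}]}}

```text
clock: 9.62
eef_pos: [574.4, 171.0, 13.8]
tool_rot: [-1.118, 1.571, -2.69]
force: [0.2, -0.2, -0.3]
width: 19.8
```

>>> {"op": "servo_tool", "data": {"rows": [{"dx": 0.0015, "dy": 0, "dz": 0, "wx": 0, "wy": 0, "wz": 0, "fingers": 1}, {"dx": 0, "dy": 0, "dz": 0, "wx": 0, "wy": 0, "wz": 0, "fingers": 1}]}}

```text
clock: 9.88
eef_pos: [574.4, 171.0, 12.6]
tool_rot: [-1.328, 1.571, -2.899]
force: [-0.1, 0.2, -0.1]
width: 19.8
```

>>> {"op": "servo_tool", "data": {"rows": [{"dx": 0.001, "dy": 0, "dz": 0, "wx": 0, "wy": 0, "wz": 0, "fingers": 1}, {"dx": 0, "dy": 0, "dz": 0, "wx": 0, "wy": 0, "wz": 0, "fingers": 1}]}}

```text
clock: 10.12
eef_pos: [574.5, 171.0, 11.9]
tool_rot: [-0.36, 1.571, -1.931]
force: [-0.8, 0.8, -0.5]
width: 19.7
```

```bash
python3 - <<'E'
from h import *
I,s,im=look("g")
im2=ctrl.get_image('scene');cv2.imwrite("pics/g2.png",cv2.resize(im2[230:360,180:310,::-1],None,fx=4,fy=4))
E
```

```text
clock 10.12 tcp [574.5 171.   11.9] jaw deg -90.0 tilt 0.0 w 19.7 F [-0.8  0.8 -0.5]
```

View pics/g.png

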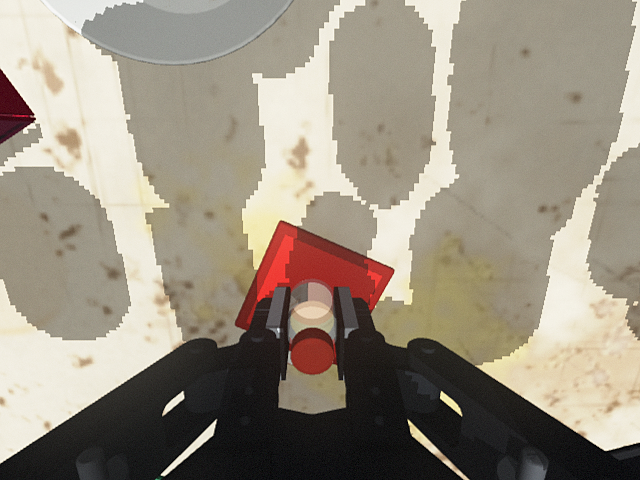

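View pics/g2.png

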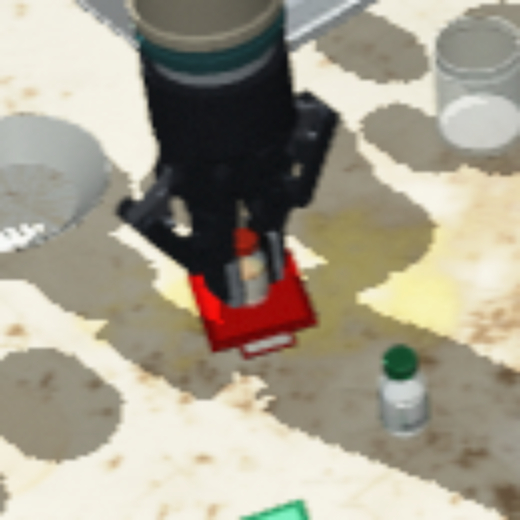

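```bash
python3 - <<'E'
from h import *
I=ctrl.camera_info('wrist')
P=[onz(I,p,4) for p in((282,221),(394,269),(236,325))];print(P,(P[1]+P[2])/2, np.linalg.norm(P[0]-P[1]),np.linalg.norm(P[0]-P[2]))
E
```

```text
[array([611.64509969, 183.34877563,   4.        ]), array([588.23178606, 130.96299076,   4.        ]), array([558.08052354, 207.71695699,   4.        ])] [573.1561548  169.33997387   4.        ] 57.379906862985074 58.8470227007605
```

>>> {"op": "servo_tool", "data": {"rows": [{"dx": 0.001, "dy": 0, "dz": 0, "wx": 0, "wy": 0, "wz": 0, "fingers": 1}, {"dx": 0, "dy": 0, "dz": 0, "wx": 0, "wy": 0, "wz": 0, "fingers": 1}]}}

```text
clock: 10.48
eef_pos: [574.6, 171.0, 11.6]
tool_rot: [1.736, 1.57, 0.164]
force: [-0.3, -1.2, 4.9]
width: 19.8
```

>>> {"op": "servo_tool", "data": {"rows": [{"dx": 0, "dy": 0, "dz": 0, "wx": 0, "wy": 0, "wz": 0, "fingers": 0.6}, {"dx": 0, "dy": 0, "dz": 0, "wx": 0, "wy": 0, "wz": 0, "fingers": 0.4}, {"dx": 0, "dy": 0, "dz": 0, "wx": 0, "wy": 0, "wz": 0, "fingers": 0.2}, {"dx": -0.05, "dy": 0, "dz": 0, "wx": 0, "wy": 0, "wz": 0, "fingers": 0.2}, {"dx": -0.07, "dy": 0, "dz": 0, "wx": 0, "wy": 0, "wz": 0, "fingers": 0}]}}

```text
clock: 11.1
eef_pos: [573.2, 170.6, 100.7]
tool_rot: [-1.247, 1.567, -2.819]
force: [0.9, 0.9, 0.1]
width: 83.9
```

>>> {"op": "servo_tool", "data": {"rows": [{"dx": -0.08, "dy": 0, "dz": 0, "wx": -0.3, "wy": 0, "wz": 0, "fingers": 0}, {"dx": -0.05, "dy": 0, "dz": 0.04, "wx": -0.3, "wy": 0, "wz": 0, "fingers": 0}, {"dx": 0, "dy": 0, "dz": 0.075, "wx": -0.4, "wy": 0, "wz": 0, "fingers": 0}]}}

```text
clock: 11.48
eef_pos: [581.2, 87.5, 202.4]
tool_rot: [1.845, 1.562, 0.385]
force: [0.5, -1.0, -0.6]
width: 85.5
```

```bash
python3 - <<'E'
from h import *
I,s,im=look("h")
im2=ctrl.get_image('scene');cv2.imwrite("pics/h2.png",cv2.resize(im2[230:360,180:310,::-1],None,fx=4,fy=4))
E
```

```text
clock 11.47 tcp [581.2  87.5 202.4] jaw deg -83.6 tilt 0.48 w 85.5 F [ 0.5 -1.  -0.6]
```

View pics/h2.png

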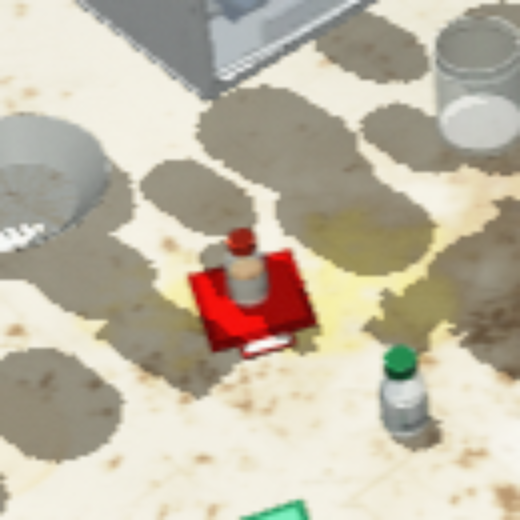

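The red vial stands upright in the middle of the red mat and the green vial is untouched. Next is the mint carton.

>>> {"op": "servo_tool", "data": {"rows": [{"dx": 0, "dy": -0.011, "dz": 0.075, "wx": 0, "wy": 0, "wz": 0, "fingers": 0}, {"dx": 0, "dy": -0.011, "dz": 0.075, "wx": 0, "wy": 0, "wz": 0, "fingers": 0}, {"dx": 0, "dy": -0.011, "dz": 0.075, "wx": 0, "wy": 0, "wz": 0, "fingers": 0}, {"dx": 0, "dy": -0.011, "dz": 0.075, "wx": 0, "wy": 0, "wz": 0, "fingers": 0}, {"dx": 0, "dy": -0.014, "dz": 0.075, "wx": 0, "wy": 0, "wz": 0, "fingers": 0}]}}

```text
clock: 12.2
eef_pos: [564.5, -201.1, 198.4]
tool_rot: [-2.459, 1.571, 2.357]
force: [0.4, 0.0, 0.4]
width: 85.5
```

>>> {"op": "servo_tool", "data": {"rows": [{"dx": 0, "dy": 0, "dz": 0, "wx": 0, "wy": 0, "wz": 0, "fingers": 0}, {"dx": 0, "dy": 0, "dz": 0, "wx": 0, "wy": 0, "wz": 0, "fingers": 0}]}}

```text
clock: 12.45
eef_pos: [564.6, -198.9, 198.3]
tool_rot: [-2.692, 1.57, 2.124]
force: [0.3, 0.3, 0.4]
width: 85.1
```

```bash
python3 - <<'E'
from h import *
I,s,im=look("i")
cv2.imwrite("pics/i2.png",cv2.resize(im[150:330,210:430,::-1],None,fx=3.5,fy=3.3))
E
```

```text
clock 12.45 tcp [ 564.6 -198.9  198.3] jaw deg -84.1 tilt 0.07 w 85.1 F [0.3 0.3 0.4]
```

View pics/i.png

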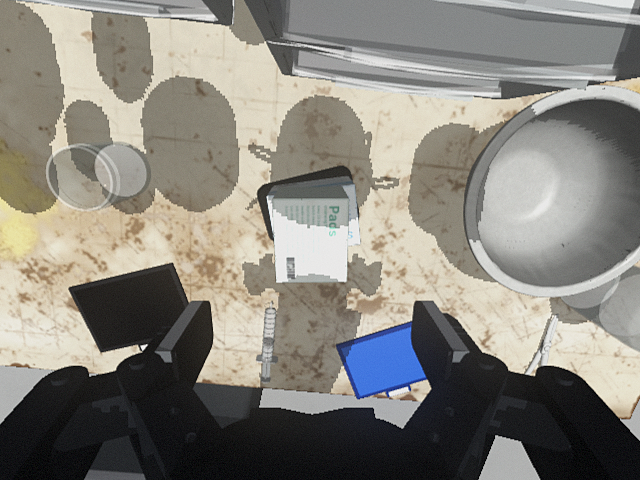

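View pics/i2.png

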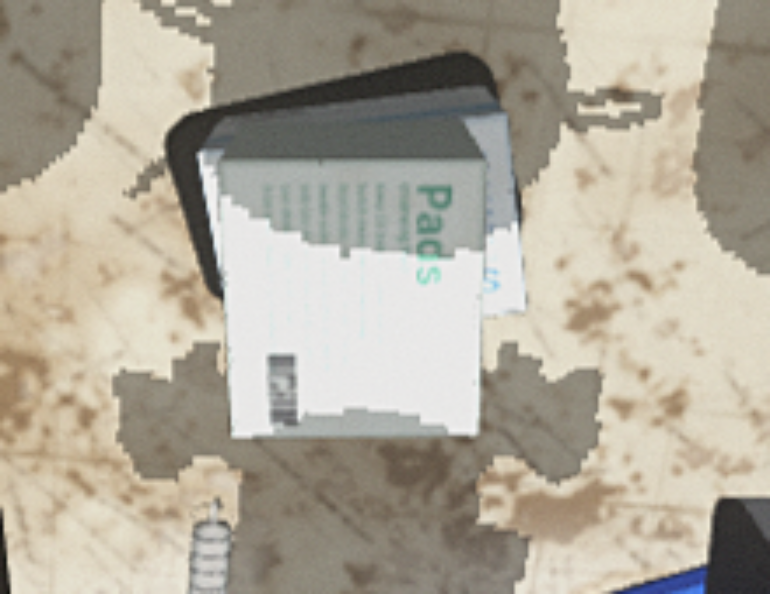

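```bash
python3 - <<'E'
from h import *
I=ideal((564.7,-199.5,198.3),np.radians(-83.8));a=np.radians(-83.8)
for K in(I,ctrl.camera_info('wrist')):
    P=np.array([onz(K,p,121) for p in((272.3,197.9),(348.6,197.9),(347.1,281.8),(276.3,282.4))]);c=P.mean(0);d=c-[564.7,-199.5,0]
    print(c,cv2.minAreaRect(P[:,:2].astype(np.float32)),"dy",(d[0]*-np.sin(a)+d[1]*np.cos(a))/750,"dz",(d[0]*np.cos(a)+d[1]*np.sin(a))/750)
    for p in((210+196/3.5,150+150/3.3),(210+508/3.5,150+112/3.3),(210+525/3.5,150+315/3.3)): print("swab",onz(K,p,75)[:2])
    for p in((210+168/3.5,150+120/3.3),(210+497/3.5,150+55/3.3)): print("case",onz(K,p,30)[:2])
E
```

```text
[ 569.4762215  -199.59890308  121.        ] ((569.593017578125, -199.61358642578125), (59.903961181640625, 49.546817779541016), 6.9715352058410645) dy 0.006316804987126993 dz 0.0008188712507663014
swab [ 588.59112706 -161.96297579]
swab [ 605.07600251 -229.91224767]
swab [ 555.83488752 -241.21501423]
case [ 587.41197081 -149.03464963]
case [ 614.08325305 -231.22689401]
[ 569.82428981 -197.77103251  121.        ] ((569.9467163085938, -197.7868194580078), (59.90520477294922, 49.56401062011719), 6.786699295043945) dy 0.007041393369481314 dz -0.0015539129268256117
swab [ 589.03556192 -160.12611707]
swab [ 605.3240951  -228.13841199]
swab [ 556.04264469 -239.28693058]
case [ 587.8710121  -147.13033763]
case [ 614.3013338  -229.42219269]
```

>>> {"op": "servo_tool", "data": {"rows": [{"dx": 0.05, "dy": 0.0066, "dz": 0, "wx": 0, "wy": 0, "wz": 0, "fingers": 0}, {"dx": 0.05, "dy": 0, "dz": 0, "wx": 0, "wy": 0, "wz": 0, "fingers": 0}, {"dx": 0.047, "dy": 0, "dz": 0, "wx": 0, "wy": 0, "wz": 0, "fingers": 0}, {"dx": 0, "dy": 0, "dz": 0, "wx": 0, "wy": 0, "wz": 0, "fingers": 0}, {"dx": 0, "dy": 0, "dz": 0, "wx": 0, "wy": 0, "wz": 0, "fingers": 0.3}]}}

```text
clock: 13.12
eef_pos: [571.0, -197.9, 89.6]
tool_rot: [1.44, 1.569, -0.025]
force: [-0.4, -0.3, 0.9]
width: 70.0
```

>>> {"op": "servo_tool", "data": {"rows": [{"dx": 0, "dy": 0, "dz": 0, "wx": 0, "wy": 0, "wz": 0, "fingers": 0.5}, {"dx": 0, "dy": 0, "dz": 0, "wx": 0, "wy": 0, "wz": 0, "fingers": 1}, {"dx": 0, "dy": 0, "dz": 0, "wx": 0, "wy": 0, "wz": 0, "fingers": 1}, {"dx": 0, "dy": 0, "dz": 0, "wx": 0, "wy": 0, "wz": 0, "fingers": 1}]}}

```text
clock: 13.62
eef_pos: [571.3, -198.9, 90.5]
tool_rot: [1.306, 1.567, -0.16]
force: [-0.6, 0.7, 6.6]
width: 49.3
```

>>> {"op": "servo_tool", "data": {"rows": [{"dx": -0.01, "dy": 0, "dz": 0, "wx": 0, "wy": 0, "wz": 0, "fingers": 1}, {"dx": -0.04, "dy": 0, "dz": 0, "wx": 0, "wy": 0, "wz": 0, "fingers": 1}, {"dx": -0.05, "dy": 0, "dz": 0, "wx": 0, "wy": 0, "wz": 0, "fingers": 1}, {"dx": -0.05, "dy": 0, "dz": 0, "wx": 0, "wy": 0, "wz": 0, "fingers": 1}]}}

```text
clock: 14.12
eef_pos: [569.3, -198.9, 202.4]
tool_rot: [-1.584, 1.57, -3.051]
force: [0.6, 0.2, -1.8]
width: 49.2
```

```bash
python3 - <<'E'
from h import *
I,s,im=look("j")
im2=ctrl.get_image('scene');cv2.imwrite("pics/j2.png",np.hstack([cv2.resize(im2[100:260,290:430],(420,480)),cv2.resize(im[150:450,190:430],(380,480))])[:,:,::-1])
E
```

```text
clock 14.12 tcp [ 569.3 -198.9  202.4] jaw deg -84.0 tilt 0.02 w 49.2 F [ 0.6  0.2 -1.8]
```

View pics/j2.png

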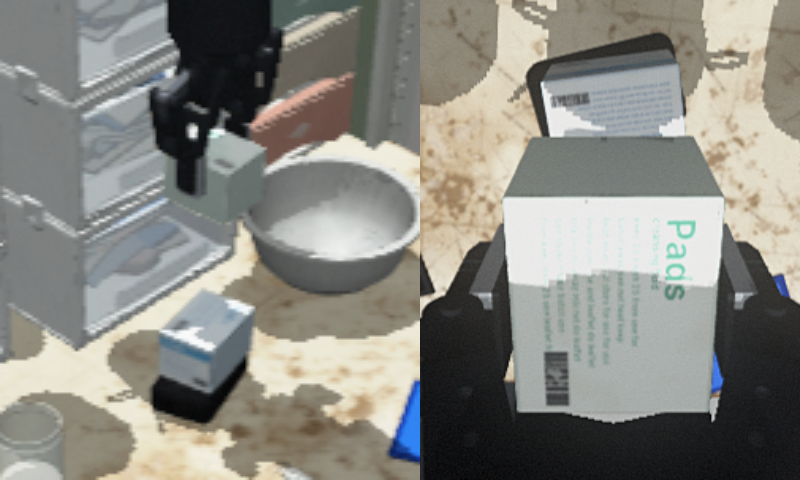

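```bash
cat > plan.py <<'E'
import numpy as np,json,sys
# plan.py x0 y0 z0 a0 x1 y1 z1 a1 n fingers
v=list(map(float,sys.argv[1:11]))
p=np.array(v[0:3]);a=v[3];q=np.array(v[4:7]);b=v[7];n=int(v[8]);f=v[9]
rows=[];
for i in range(n):
    t=p+(q-p)/(n-i); 
    r=np.radians(a);z=np.array([np.cos(r),np.sin(r),0]);x=np.array([0,0,-1.]);y=np.cross(z,x)
    d=t-p; u=[round(float(d@k)/750,3) for k in(x,y,z)]; w=round(-(b-a)/(n-i)/6,2)
    p=p+750*(u[0]*x+u[1]*y+u[2]*z); a-=6*w
    rows.append(dict(dx=u[0],dy=u[1],dz=u[2],wx=w,wy=0,wz=0,fingers=f))
print(np.round(p,1),round(a,2))
for i in range(0,n,5): print(json.dumps(rows[i:i+5]))
E
python3 plan.py 569.8 -199 202 -84 426.5 294 160 -22.5 12 1
```

```text
[426.  293.9 160. ] -22.5
[{"dx": 0.005, "dy": -0.01, "dz": -0.056, "wx": -0.85, "wy": 0, "wz": 0, "fingers": 1.0}, {"dx": 0.005, "dy": -0.005, "dz": -0.057, "wx": -0.85, "wy": 0, "wz": 0, "fingers": 1.0}, {"dx": 0.005, "dy": -0.0, "dz": -0.057, "wx": -0.86, "wy": 0, "wz": 0, "fingers": 1.0}, {"dx": 0.005, "dy": 0.005, "dz": -0.057, "wx": -0.85, "wy": 0, "wz": 0, "fingers": 1.0}, {"dx": 0.004, "dy": 0.01, "dz": -0.056, "wx": -0.86, "wy": 0, "wz": 0, "fingers": 1.0}]
[{"dx": 0.005, "dy": 0.015, "dz": -0.055, "wx": -0.85, "wy": 0, "wz": 0, "fingers": 1.0}, {"dx": 0.004, "dy": 0.02, "dz": -0.053, "wx": -0.86, "wy": 0, "wz": 0, "fingers": 1.0}, {"dx": 0.005, "dy": 0.025, "dz": -0.051, "wx": -0.85, "wy": 0, "wz": 0, "fingers": 1.0}, {"dx": 0.004, "dy": 0.029, "dz": -0.049, "wx": -0.86, "wy": 0, "wz": 0, "fingers": 1.0}, {"dx": 0.005, "dy": 0.034, "dz": -0.046, "wx": -0.85, "wy": 0, "wz": 0, "fingers": 1.0}]
[{"dx": 0.004, "dy": 0.037, "dz": -0.044, "wx": -0.85, "wy": 0, "wz": 0, "fingers": 1.0}, {"dx": 0.005, "dy": 0.041, "dz": -0.04, "wx": -0.86, "wy": 0, "wz": 0, "fingers": 1.0}]
```

>>> {"op": "servo_tool", "data": {"rows": [{"dx": 0.005, "dy": -0.01, "dz": -0.056, "wx": -0.85, "wy": 0, "wz": 0, "fingers": 1}, {"dx": 0.005, "dy": -0.005, "dz": -0.057, "wx": -0.85, "wy": 0, "wz": 0, "fingers": 1}, {"dx": 0.005, "dy": 0, "dz": -0.057, "wx": -0.86, "wy": 0, "wz": 0, "fingers": 1}, {"dx": 0.005, "dy": 0.005, "dz": -0.057, "wx": -0.85, "wy": 0, "wz": 0, "fingers": 1}, {"dx": 0.004, "dy": 0.01, "dz": -0.056, "wx": -0.86, "wy": 0, "wz": 0, "fingers": 1}]}}

```text
clock: 14.85
eef_pos: [509.0, 7.7, 182.4]
tool_rot: [-2.041, 1.57, -3.058]
force: [0.9, 0.6, -1.1]
width: 49.9
```

>>> {"op": "servo_tool", "data": {"rows": [{"dx": 0.005, "dy": 0.015, "dz": -0.055, "wx": -0.85, "wy": 0, "wz": 0, "fingers": 1}, {"dx": 0.004, "dy": 0.02, "dz": -0.053, "wx": -0.86, "wy": 0, "wz": 0, "fingers": 1}, {"dx": 0.005, "dy": 0.025, "dz": -0.051, "wx": -0.85, "wy": 0, "wz": 0, "fingers": 1}, {"dx": 0.004, "dy": 0.029, "dz": -0.049, "wx": -0.86, "wy": 0, "wz": 0, "fingers": 1}, {"dx": 0.005, "dy": 0.034, "dz": -0.046, "wx": -0.85, "wy": 0, "wz": 0, "fingers": 1}]}}

```text
clock: 15.48
eef_pos: [450.4, 212.5, 165.2]
tool_rot: [-1.832, 1.57, -2.401]
force: [0.3, -0.1, -1.8]
width: 49.4
```

>>> {"op": "servo_tool", "data": {"rows": [{"dx": 0.004, "dy": 0.037, "dz": -0.044, "wx": -0.85, "wy": 0, "wz": 0, "fingers": 1}, {"dx": 0.005, "dy": 0.041, "dz": -0.04, "wx": -0.86, "wy": 0, "wz": 0, "fingers": 1}, {"dx": 0.0, "dy": 0.0, "dz": 0, "wx": 0, "wy": 0, "wz": 0, "fingers": 1}, {"dx": 0.0, "dy": 0.0, "dz": 0, "wx": 0, "wy": 0, "wz": 0, "fingers": 1}]}}

```text
clock: 15.98
eef_pos: [426.1, 293.0, 158.4]
tool_rot: [-1.647, 1.569, -2.041]
force: [-0.2, -0.5, -0.8]
width: 49.1
```

```bash
python3 - <<'E'
from h import *
I,s,im=look("k")
E
```

```text
clock 15.97 tcp [426.1 293.  158.4] jaw deg -22.6 tilt 0.12 w 49.1 F [-0.2 -0.5 -0.8]
```

View pics/k.png

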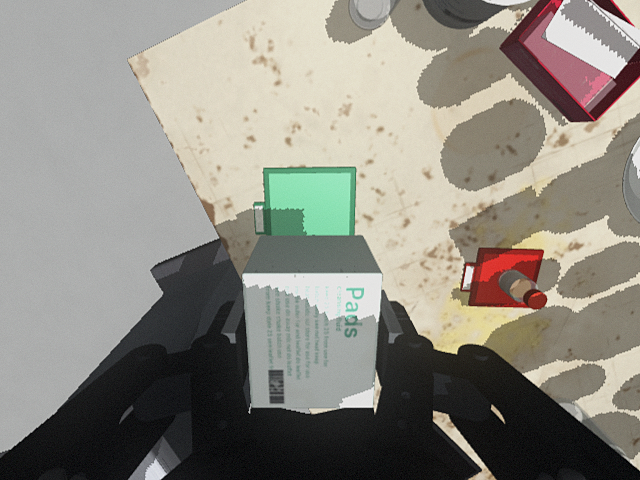

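The carton is aligned with the green mat. The mat's far corners show at (264,168) and (355,168), so I work out the remaining offset from them.

```bash
python3 - <<'E'
from h import *
I=ideal((426,293.5,158.4),np.radians(-22.5));a=np.radians(-22.5)
for K in(I,ctrl.camera_info('wrist')):
    for p in((264,168),(355,168),(264,231),(355,235)):
        d=onz(K,p,4)-[426,293.5,0];print("tool y",round(d[0]*-np.sin(a)+d[1]*np.cos(a),1),"tool z",round(d[0]*np.cos(a)+d[1]*np.sin(a),1))
E
```

```text
tool y 45.8 tool z -39.7
tool y 45.9 tool z 37.9
tool y -10.1 tool z -42.0
tool y -13.7 tool z 40.2
tool y 44.6 tool z -39.9
tool y 44.4 tool z 37.7
tool y -11.3 tool z -42.3
tool y -15.3 tool z 39.9
```

>>> {"op": "servo_tool", "data": {"rows": [{"dx": 0.05, "dy": 0, "dz": -0.001, "wx": 0, "wy": 0, "wz": 0, "fingers": 1}, {"dx": 0.06, "dy": 0, "dz": 0, "wx": 0, "wy": 0, "wz": 0, "fingers": 1}, {"dx": 0.05, "dy": 0, "dz": 0, "wx": 0, "wy": 0, "wz": 0, "fingers": 1}, {"dx": 0.018, "dy": 0, "dz": 0, "wx": 0, "wy": 0, "wz": 0, "fingers": 1}, {"dx": 0, "dy": 0, "dz": 0, "wx": 0, "wy": 0, "wz": 0, "fingers": 1}]}}

```text
clock: 16.65
eef_pos: [425.8, 293.5, 25.2]
tool_rot: [-1.668, 1.57, -2.062]
force: [0.3, -0.2, -1.0]
width: 48.9
```

>>> {"op": "servo_tool", "data": {"rows": [{"dx": 0.002, "dy": 0, "dz": 0, "wx": 0, "wy": 0, "wz": 0, "fingers": 1}, {"dx": 0, "dy": 0, "dz": 0, "wx": 0, "wy": 0, "wz": 0, "fingers": 1}]}}

```text
clock: 16.9
eef_pos: [426.4, 294.8, 25.1]
tool_rot: [1.023, 1.569, 0.629]
force: [0.0, -0.6, -1.8]
width: 49.3
```

>>> {"op": "servo_tool", "data": {"rows": [{"dx": 0.003, "dy": 0, "dz": 0, "wx": 0, "wy": 0, "wz": 0, "fingers": 1}, {"dx": 0, "dy": 0, "dz": 0, "wx": 0, "wy": 0, "wz": 0, "fingers": 1}]}}

```text
clock: 17.15
eef_pos: [425.7, 294.5, 21.9]
tool_rot: [0.79, 1.57, 0.397]
force: [0.5, 1.0, -1.6]
width: 49.4
```

>>> {"op": "servo_tool", "data": {"rows": [{"dx": 0.002, "dy": 0, "dz": 0, "wx": 0, "wy": 0, "wz": 0, "fingers": 1}, {"dx": 0, "dy": 0, "dz": 0, "wx": 0, "wy": 0, "wz": 0, "fingers": 1}]}}

```text
clock: 17.4
eef_pos: [425.6, 294.4, 20.1]
tool_rot: [-1.894, 1.571, -2.287]
force: [0.3, -0.3, -1.8]
width: 49.2
```

>>> {"op": "servo_tool", "data": {"rows": [{"dx": 0.0013, "dy": 0, "dz": 0, "wx": 0, "wy": 0, "wz": 0, "fingers": 1}, {"dx": 0, "dy": 0, "dz": 0, "wx": 0, "wy": 0, "wz": 0, "fingers": 1}]}}

```text
clock: 17.65
eef_pos: [425.6, 294.5, 19.8]
tool_rot: [0.012, 1.57, -0.381]
force: [-1.9, -0.3, 5.3]
width: 49.0
```

>>> {"op": "servo_tool", "data": {"rows": [{"dx": 0.0013, "dy": 0, "dz": 0, "wx": 0, "wy": 0, "wz": 0, "fingers": 1}, {"dx": 0, "dy": 0, "dz": 0, "wx": 0, "wy": 0, "wz": 0, "fingers": 1}]}}

```text
clock: 17.9
eef_pos: [425.7, 294.6, 19.6]
tool_rot: [0.271, 1.57, -0.123]
force: [-2.4, -1.5, 14.4]
width: 49.7
```

Contact is made, so I release, rise and look.

>>> {"op": "servo_tool", "data": {"rows": [{"dx": -0.001, "dy": 0, "dz": 0, "wx": 0, "wy": 0, "wz": 0, "fingers": 0.3}, {"dx": 0, "dy": 0, "dz": 0, "wx": 0, "wy": 0, "wz": 0, "fingers": 0.1}, {"dx": 0, "dy": 0, "dz": 0, "wx": 0, "wy": 0, "wz": 0, "fingers": 0}, {"dx": -0.04, "dy": 0, "dz": 0, "wx": 0, "wy": 0, "wz": 0, "fingers": 0}, {"dx": -0.08, "dy": 0, "dz": 0, "wx": 0, "wy": 0, "wz": 0, "fingers": 0}]}}

```text
clock: 18.52
eef_pos: [424.2, 293.3, 108.0]
tool_rot: [-2.124, 1.565, -2.517]
force: [0.6, 0.7, -0.1]
width: 85.4
```

>>> {"op": "servo_tool", "data": {"rows": [{"dx": -0.08, "dy": 0, "dz": 0, "wx": 0, "wy": 0, "wz": 0, "fingers": 0}, {"dx": -0.04, "dy": -0.03, "dz": 0, "wx": 0, "wy": 0, "wz": 0, "fingers": 0}, {"dx": 0, "dy": -0.05, "dz": 0, "wx": 0, "wy": 0, "wz": 0, "fingers": 0}]}}

```text
clock: 18.9
eef_pos: [404.2, 240.4, 201.4]
tool_rot: [1.018, 1.564, 0.625]
force: [0.1, -0.3, -0.7]
width: 85.2
```

```bash
python3 - <<'E'
from h import *
I,s,im=look("l")
E
```

```text
clock 18.9 tcp [404.2 240.4 201.4] jaw deg -22.5 tilt 0.39 w 85.2 F [ 0.1 -0.3 -0.7]
```

View pics/l.png

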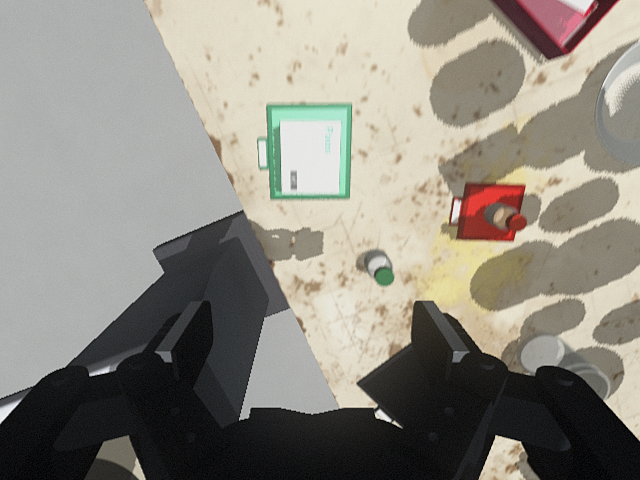

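The mint carton sits centred and aligned on green. Now the blue-printed carton.

```bash
python3 plan.py 404 239 201 -22.5 572 -204 180 13 10 0
```

```text
[ 571.7 -204.2  180. ] 13.02
[{"dx": 0.003, "dy": -0.046, "dz": 0.043, "wx": -0.59, "wy": 0, "wz": 0, "fingers": 0.0}, {"dx": 0.003, "dy": -0.049, "dz": 0.04, "wx": -0.59, "wy": 0, "wz": 0, "fingers": 0.0}, {"dx": 0.003, "dy": -0.051, "dz": 0.037, "wx": -0.59, "wy": 0, "wz": 0, "fingers": 0.0}, {"dx": 0.003, "dy": -0.053, "dz": 0.034, "wx": -0.59, "wy": 0, "wz": 0, "fingers": 0.0}, {"dx": 0.003, "dy": -0.055, "dz": 0.031, "wx": -0.59, "wy": 0, "wz": 0, "fingers": 0.0}]
[{"dx": 0.003, "dy": -0.057, "dz": 0.027, "wx": -0.59, "wy": 0, "wz": 0, "fingers": 0.0}, {"dx": 0.003, "dy": -0.059, "dz": 0.024, "wx": -0.59, "wy": 0, "wz": 0, "fingers": 0.0}, {"dx": 0.002, "dy": -0.06, "dz": 0.02, "wx": -0.6, "wy": 0, "wz": 0, "fingers": 0.0}, {"dx": 0.003, "dy": -0.061, "dz": 0.017, "wx": -0.59, "wy": 0, "wz": 0, "fingers": 0.0}, {"dx": 0.002, "dy": -0.062, "dz": 0.012, "wx": -0.6, "wy": 0, "wz": 0, "fingers": 0.0}]
```

>>> {"op": "servo_tool", "data": {"rows": [{"dx": 0.003, "dy": -0.046, "dz": 0.043, "wx": -0.59, "wy": 0, "wz": 0, "fingers": 0}, {"dx": 0.003, "dy": -0.049, "dz": 0.04, "wx": -0.59, "wy": 0, "wz": 0, "fingers": 0}, {"dx": 0.003, "dy": -0.051, "dz": 0.037, "wx": -0.59, "wy": 0, "wz": 0, "fingers": 0}, {"dx": 0.003, "dy": -0.053, "dz": 0.034, "wx": -0.59, "wy": 0, "wz": 0, "fingers": 0}, {"dx": 0.003, "dy": -0.055, "dz": 0.031, "wx": -0.59, "wy": 0, "wz": 0, "fingers": 0}]}}

```text
clock: 19.58
eef_pos: [486.2, 16.1, 187.4]
tool_rot: [2.987, 1.57, 2.904]
force: [1.5, 0.0, -1.1]
width: 85.4
```

>>> {"op": "servo_tool", "data": {"rows": [{"dx": 0.003, "dy": -0.057, "dz": 0.027, "wx": -0.59, "wy": 0, "wz": 0, "fingers": 0}, {"dx": 0.003, "dy": -0.059, "dz": 0.024, "wx": -0.59, "wy": 0, "wz": 0, "fingers": 0}, {"dx": 0.002, "dy": -0.06, "dz": 0.02, "wx": -0.6, "wy": 0, "wz": 0, "fingers": 0}, {"dx": 0.003, "dy": -0.061, "dz": 0.017, "wx": -0.59, "wy": 0, "wz": 0, "fingers": 0}, {"dx": 0.002, "dy": -0.062, "dz": 0.012, "wx": -0.6, "wy": 0, "wz": 0, "fingers": 0}]}}

```text
clock: 20.2
eef_pos: [570.2, -205.8, 177.4]
tool_rot: [2.321, 1.57, 2.55]
force: [0.5, 0.6, -0.3]
width: 85.6
```

>>> {"op": "servo_tool", "data": {"rows": [{"dx": 0, "dy": 0, "dz": 0, "wx": 0, "wy": 0, "wz": 0, "fingers": 0}, {"dx": 0, "dy": 0, "dz": 0, "wx": 0, "wy": 0, "wz": 0, "fingers": 0}]}}

```text
clock: 20.45
eef_pos: [569.5, -203.5, 177.4]
tool_rot: [2.067, 1.569, 2.293]
force: [0.2, 1.6, -0.4]
width: 85.4
```

```bash
python3 - <<'E'
from h import *
I,s,im=look("m")
cv2.imwrite("pics/m2.png",cv2.resize(im[150:330,210:430,::-1],None,fx=3.5,fy=3.3))
E
```

```text
clock 20.45 tcp [ 569.5 -203.5  177.4] jaw deg 13.0 tilt 0.1 w 85.4 F [ 0.2  1.6 -0.4]
```

View pics/m.png

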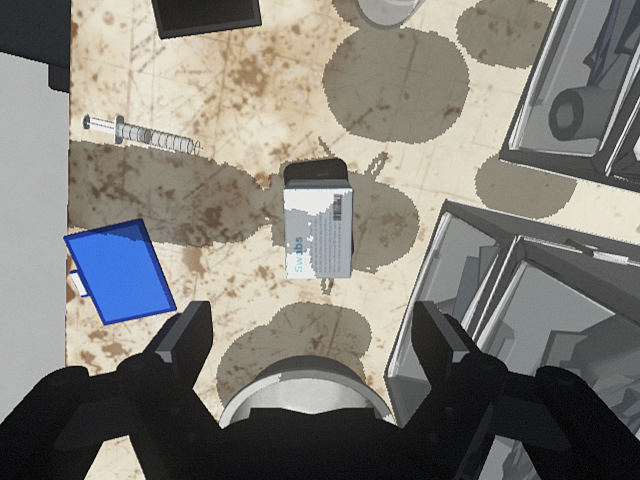

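View pics/m2.png

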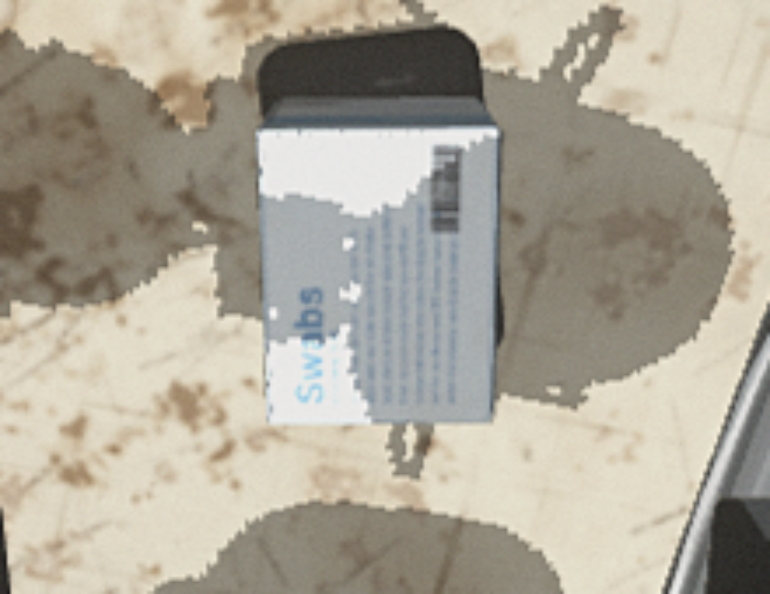

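The blue carton's top is square in view, with corners at (283,189), (353,189), (351,278) and (287,278), so the jaw angle is right. I compute its offset and also measure the blue mat.

```bash
python3 - <<'E'
from h import *
J=ctrl.camera_info('wrist');a=np.radians(13)
I=ideal((570,-203.8,178.3),a)
for K in(I,J):
    P=np.array([onz(K,(210+x/3.5,150+y/3.3),75) for x,y in((257,128),(500,130),(495,422),(268,423))]);c=P.mean(0);d=c-[570,-203.8,0]
    print(c,cv2.minAreaRect(P[:,:2].astype(np.float32)),"dy",(d[0]*-np.sin(a)+d[1]*np.cos(a))/750,"dz",(d[0]*np.cos(a)+d[1]*np.sin(a))/750)
    b=np.array([onz(K,p,4)[:2] for p in((65,238),(143,219),(176,309),(105,324))],np.float32);print("blue corners",b.mean(0),cv2.minAreaRect(b))
    for x,y in((258,75),(480,65)): print("case",onz(K,(210+x/3.5,150+y/3.3),30)[:2])
r=ctrl.silhouettes('blue_mat','wrist');P,k=rect(r[0]['region'],J,4);print(r[0]['conf'],k)
E
```

```text
[ 575.66803507 -201.07558249   75.        ] ((575.7842407226562, -200.8706512451172), (50.567420959472656, 70.11871337890625), 13.652399063110352) dy 0.001839413866979039 dz 0.00818083238553564
blue corners [ 400.35236 -305.6294 ] ((400.6739501953125, -305.2243347167969), (80.5318832397461, 97.98573303222656), 25.963998794555664)
case [ 538.43732583 -167.33811404]
case [ 589.61288276 -152.89847321]
[ 573.41711663 -200.11601974   75.        ] ((573.5294189453125, -199.91232299804688), (50.417625427246094, 69.909912109375), 13.69843578338623) dy 0.003761168122089556 dz 0.00554433519574346
blue corners [ 398.60464 -304.49835] ((398.9295654296875, -304.090576171875), (80.34090423583984, 97.66378784179688), 26.04848861694336)
case [ 536.26096339 -166.47740848]
case [ 587.31144569 -152.03582121]
0.77 ((393.11358642578125, -305.953857421875), (92.15271759033203, 101.08309936523438), 25.989334106445312)
```

>>> {"op": "servo_tool", "data": {"rows": [{"dx": 0.05, "dy": 0.003, "dz": 0.007, "wx": -0.1, "wy": 0, "wz": 0, "fingers": 0}, {"dx": 0.06, "dy": 0, "dz": 0, "wx": 0, "wy": 0, "wz": 0, "fingers": 0}, {"dx": 0.05, "dy": 0, "dz": 0, "wx": 0, "wy": 0, "wz": 0, "fingers": 0}, {"dx": 0.02, "dy": 0, "dz": 0, "wx": 0, "wy": 0, "wz": 0, "fingers": 0}, {"dx": 0, "dy": 0, "dz": 0, "wx": 0, "wy": 0, "wz": 0, "fingers": 0.3}]}}

```text
clock: 21.18
eef_pos: [574.5, -199.9, 42.8]
tool_rot: [2.382, 1.57, 2.62]
force: [0.1, 0.4, 0.2]
width: 69.9
```

>>> {"op": "servo_tool", "data": {"rows": [{"dx": 0, "dy": 0, "dz": 0, "wx": 0, "wy": 0, "wz": 0, "fingers": 0.5}, {"dx": 0, "dy": 0, "dz": 0, "wx": 0, "wy": 0, "wz": 0, "fingers": 1}, {"dx": 0, "dy": 0, "dz": 0, "wx": 0, "wy": 0, "wz": 0, "fingers": 1}, {"dx": 0, "dy": 0, "dz": 0, "wx": 0, "wy": 0, "wz": 0, "fingers": 1}]}}

```text
clock: 21.68
eef_pos: [576.0, -201.1, 44.9]
tool_rot: [-0.457, 1.567, -0.22]
force: [-0.1, 0.8, 7.1]
width: 49.2
```

>>> {"op": "servo_tool", "data": {"rows": [{"dx": -0.01, "dy": 0, "dz": 0, "wx": 0, "wy": 0, "wz": 0, "fingers": 1}, {"dx": -0.04, "dy": 0, "dz": 0, "wx": 0, "wy": 0, "wz": 0, "fingers": 1}, {"dx": -0.06, "dy": 0, "dz": 0, "wx": 0, "wy": 0, "wz": 0, "fingers": 1}, {"dx": -0.04, "dy": 0, "dz": 0, "wx": 0, "wy": 0, "wz": 0, "fingers": 1}]}}

```text
clock: 22.18
eef_pos: [575.1, -201.1, 157.8]
tool_rot: [-0.461, 1.569, -0.224]
force: [0.4, -1.1, -1.0]
width: 49.5
```

```bash
python3 - <<'E'
from h import *
I,s,im=look("n")
im2=ctrl.get_image('scene');cv2.imwrite("pics/n2.png",np.hstack([cv2.resize(im2[100:260,290:430],(420,480)),cv2.resize(im[130:430,190:430],(380,480))])[:,:,::-1])
E
python3 plan.py 574.5 -200.5 156 13.5 397 -304.5 130 26 5 1
```

```text
clock 22.18 tcp [ 575.1 -201.1  157.8] jaw deg 13.6 tilt 0.11 w 49.5 F [ 0.4 -1.1 -1. ]
[ 396.9 -304.4  129.8] 25.98
[{"dx": 0.007, "dy": -0.016, "dz": -0.052, "wx": -0.42, "wy": 0, "wz": 0, "fingers": 1.0}, {"dx": 0.007, "dy": -0.014, "dz": -0.053, "wx": -0.42, "wy": 0, "wz": 0, "fingers": 1.0}, {"dx": 0.007, "dy": -0.011, "dz": -0.054, "wx": -0.41, "wy": 0, "wz": 0, "fingers": 1.0}, {"dx": 0.007, "dy": -0.009, "dz": -0.054, "wx": -0.42, "wy": 0, "wz": 0, "fingers": 1.0}, {"dx": 0.007, "dy": -0.006, "dz": -0.055, "wx": -0.41, "wy": 0, "wz": 0, "fingers": 1.0}]
```

View pics/n2.png

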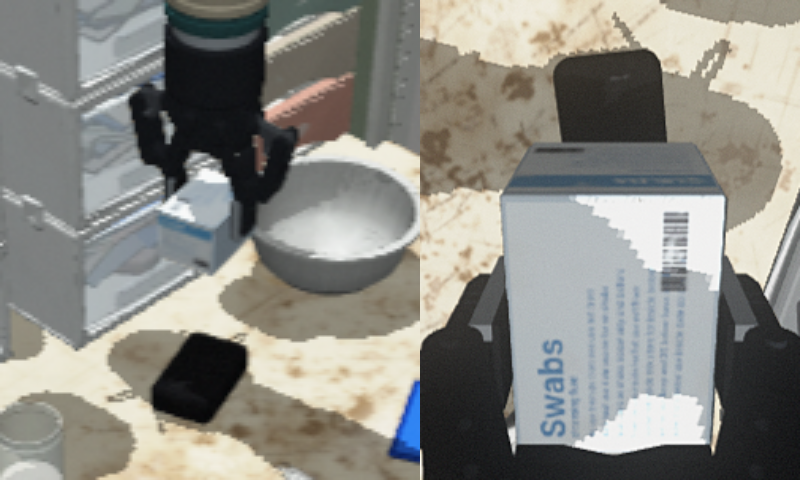

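The blue carton is held upright and the case stayed in place. I carry it to the blue mat.

>>> {"op": "servo_tool", "data": {"rows": [{"dx": 0.007, "dy": -0.016, "dz": -0.052, "wx": -0.42, "wy": 0, "wz": 0, "fingers": 1}, {"dx": 0.007, "dy": -0.014, "dz": -0.053, "wx": -0.42, "wy": 0, "wz": 0, "fingers": 1}, {"dx": 0.007, "dy": -0.011, "dz": -0.054, "wx": -0.41, "wy": 0, "wz": 0, "fingers": 1}, {"dx": 0.007, "dy": -0.009, "dz": -0.054, "wx": -0.42, "wy": 0, "wz": 0, "fingers": 1}, {"dx": 0.007, "dy": -0.006, "dz": -0.055, "wx": -0.41, "wy": 0, "wz": 0, "fingers": 1}]}}

```text
clock: 22.9
eef_pos: [395.2, -305.5, 128.2]
tool_rot: [2.049, 1.569, 2.505]
force: [0.9, 0.4, -1.7]
width: 49.0
```

>>> {"op": "servo_tool", "data": {"rows": [{"dx": 0, "dy": 0, "dz": 0, "wx": 0, "wy": 0, "wz": 0, "fingers": 1}, {"dx": 0, "dy": 0, "dz": 0, "wx": 0, "wy": 0, "wz": 0, "fingers": 1}]}}

```text
clock: 23.15
eef_pos: [397.4, -304.8, 128.9]
tool_rot: [0.669, 1.57, 1.124]
force: [0.7, 0.2, -1.7]
width: 49.8
```

```bash
python3 - <<'E'
from h import *
I,s,im=look("o")
E
```

```text
clock 23.15 tcp [ 397.4 -304.8  128.9] jaw deg 26.0 tilt 0.06 w 49.8 F [ 0.7  0.2 -1.7]
```

View pics/o.png

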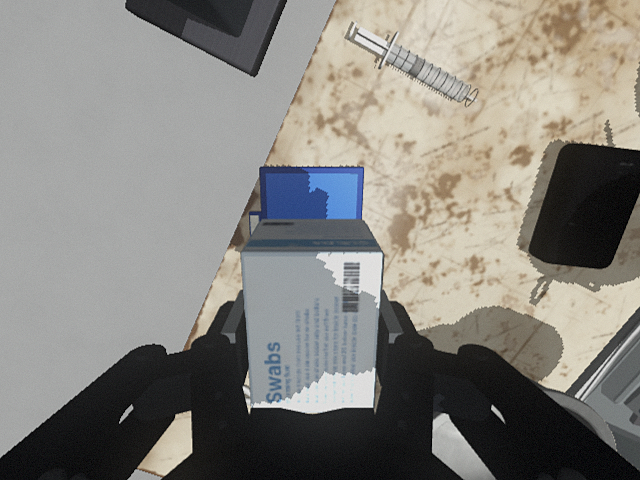

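```bash
python3 - <<'E'
from h import *
a=np.radians(26)
I=ideal((397.4,-304.8,129),a)
for K in(I,ctrl.camera_info('wrist')):
    for p in((261,167),(364,167),(259,216),(364,219)):
        d=onz(K,p,4)-[397.4,-304.8,0];print("tool y",round(d[0]*-np.sin(a)+d[1]*np.cos(a),1),"tool z",round(d[0]*np.cos(a)+d[1]*np.sin(a),1))
E
```

```text
tool y 49.6 tool z -38.0
tool y 49.7 tool z 41.0
tool y 11.0 tool z -41.3
tool y 8.6 tool z 42.9
tool y 49.7 tool z -39.1
tool y 49.8 tool z 39.9
tool y 11.0 tool z -42.3
tool y 8.7 tool z 41.9
```

>>> {"op": "servo_tool", "data": {"rows": [{"dx": 0.05, "dy": -0.001, "dz": 0.001, "wx": 0, "wy": 0, "wz": 0, "fingers": 1}, {"dx": 0.06, "dy": 0, "dz": 0, "wx": 0, "wy": 0, "wz": 0, "fingers": 1}, {"dx": 0.025, "dy": 0, "dz": 0, "wx": 0, "wy": 0, "wz": 0, "fingers": 1}, {"dx": 0.009, "dy": 0, "dz": 0, "wx": 0, "wy": 0, "wz": 0, "fingers": 1}, {"dx": 0, "dy": 0, "dz": 0, "wx": 0, "wy": 0, "wz": 0, "fingers": 1}]}}

```text
clock: 23.82
eef_pos: [399.1, -304.9, 21.3]
tool_rot: [-0.191, 1.57, 0.265]
force: [0.4, 0.4, -1.5]
width: 49.6
```

>>> {"op": "servo_tool", "data": {"rows": [{"dx": 0.0015, "dy": 0, "dz": 0, "wx": 0, "wy": 0, "wz": 0, "fingers": 1}, {"dx": 0, "dy": 0, "dz": 0, "wx": 0, "wy": 0, "wz": 0, "fingers": 1}]}}

```text
clock: 24.08
eef_pos: [398.6, -305.8, 20.8]
tool_rot: [-1.042, 1.569, -0.587]
force: [0.2, -0.3, -2.6]
width: 49.7
```

>>> {"op": "servo_tool", "data": {"rows": [{"dx": 0.0015, "dy": 0, "dz": 0, "wx": 0, "wy": 0, "wz": 0, "fingers": 1}, {"dx": 0, "dy": 0, "dz": 0, "wx": 0, "wy": 0, "wz": 0, "fingers": 1}]}}

```text
clock: 24.32
eef_pos: [398.1, -305.7, 19.2]
tool_rot: [-1.309, 1.57, -0.854]
force: [-0.3, 0.8, -0.6]
width: 49.4
```

>>> {"op": "servo_tool", "data": {"rows": [{"dx": 0.0015, "dy": 0, "dz": 0, "wx": 0, "wy": 0, "wz": 0, "fingers": 1}, {"dx": 0, "dy": 0, "dz": 0, "wx": 0, "wy": 0, "wz": 0, "fingers": 1}]}}

```text
clock: 24.58
eef_pos: [398.2, -305.6, 19.0]
tool_rot: [-2.011, 1.57, -1.556]
force: [-2.0, 2.3, 11.6]
width: 49.4
```

>>> {"op": "servo_tool", "data": {"rows": [{"dx": 0.001, "dy": 0, "dz": 0, "wx": 0, "wy": 0, "wz": 0, "fingers": 1}, {"dx": 0, "dy": 0, "dz": 0, "wx": 0, "wy": 0, "wz": 0, "fingers": 1}]}}

```text
clock: 24.82
eef_pos: [398.1, -305.6, 19.0]
tool_rot: [-2.04, 1.569, -1.585]
force: [-3.0, 3.4, 20.1]
width: 49.7
```

>>> {"op": "servo_tool", "data": {"rows": [{"dx": -0.002, "dy": 0, "dz": 0, "wx": 0, "wy": 0, "wz": 0, "fingers": 0.3}, {"dx": 0, "dy": 0, "dz": 0, "wx": 0, "wy": 0, "wz": 0, "fingers": 0.1}, {"dx": 0, "dy": 0, "dz": 0, "wx": 0, "wy": 0, "wz": 0, "fingers": 0}, {"dx": -0.04, "dy": 0, "dz": 0, "wx": 0, "wy": 0, "wz": 0, "fingers": 0}, {"dx": -0.08, "dy": 0, "dz": 0, "wx": 0, "wy": 0, "wz": 0, "fingers": 0}]}}

```text
clock: 25.45
eef_pos: [396.8, -304.6, 107.7]
tool_rot: [2.013, 1.565, 2.469]
force: [0.8, -1.1, 0.7]
width: 85.5
```

>>> {"op": "servo_tool", "data": {"rows": [{"dx": -0.08, "dy": 0, "dz": 0, "wx": 0, "wy": 0, "wz": 0, "fingers": 0}, {"dx": 0, "dy": 0, "dz": 0.02, "wx": 0, "wy": 0, "wz": 0, "fingers": 0}]}}

```text
clock: 25.7
eef_pos: [413.3, -300.9, 172.4]
tool_rot: [-1.152, 1.563, -0.7]
force: [1.0, -0.1, -0.6]
width: 85.0
```

```bash
python3 - <<'E'
from h import *
I,s,im=look("p")
E
```

```text
clock 25.7 tcp [ 413.3 -300.9  172.4] jaw deg 25.9 tilt 0.43 w 85.0 F [ 1.  -0.1 -0.6]
```

View pics/p.png

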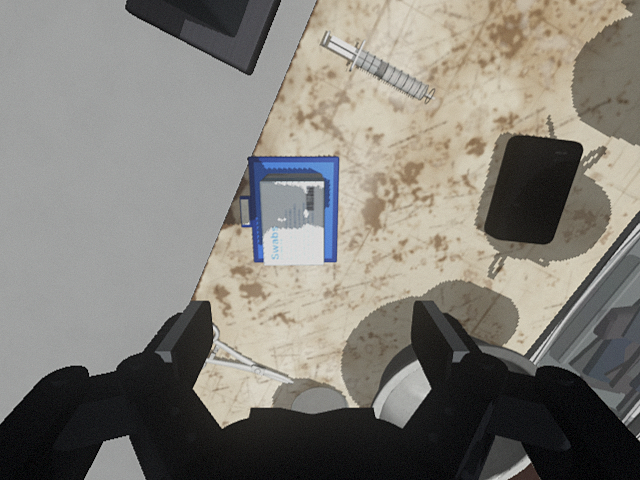

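```bash
python3 - <<'E'
from h import *
K=ctrl.camera_info('wrist')
P=np.array([onz(K,p,49)[:2] for p in((261,181),(325,181),(324,264),(264,265))],np.float32);print("swab",P.mean(0),cv2.minAreaRect(P))
P=np.array([onz(K,p,4)[:2] for p in((249,157),(338,156),(338,262),(252,262))],np.float32);print("mat",P.mean(0),cv2.minAreaRect(P))
r=ctrl.silhouettes('black_case','wrist')
for q in r[:2]:
    for z in(30,15):
        P,k=rect(q['region'],K,z);print(q['conf'],q['extent'],z,k)
E
python3 plan.py 413.3 -302 172 26 572 -205 150 17 4 0
```

```text
swab [ 399.46185 -301.08572] ((399.4288635253906, -301.3312683105469), (49.62237548828125, 69.18793487548828), 26.06770133972168)
mat [ 398.37418 -301.89685] ((398.29486083984375, -301.66259765625), (83.03337097167969, 99.81515502929688), 25.99541664123535)
0.66 [534.9, 189.4, 97.8, 107.1] 30 ((566.0899658203125, -194.02047729492188), (63.47085952758789, 88.47332000732422), 19.211198806762695)
0.66 [534.9, 189.4, 97.8, 107.1] 15 ((575.9730224609375, -192.07421875), (66.8354263305664, 93.1632308959961), 19.211185455322266)
[ 572.1 -205.   150.2] 17.0
[{"dx": 0.007, "dy": 0.006, "dz": 0.062, "wx": 0.38, "wy": 0, "wz": 0, "fingers": 0.0}, {"dx": 0.007, "dy": 0.008, "dz": 0.061, "wx": 0.37, "wy": 0, "wz": 0, "fingers": 0.0}, {"dx": 0.008, "dy": 0.011, "dz": 0.061, "wx": 0.38, "wy": 0, "wz": 0, "fingers": 0.0}, {"dx": 0.007, "dy": 0.013, "dz": 0.061, "wx": 0.37, "wy": 0, "wz": 0, "fingers": 0.0}]
```

Blue carton measures within about 1.5 mm of its mat's centre and within 0.1° of its axes. Now the case.

>>> {"op": "servo_tool", "data": {"rows": [{"dx": 0.007, "dy": 0.006, "dz": 0.062, "wx": 0.38, "wy": 0, "wz": 0, "fingers": 0}, {"dx": 0.007, "dy": 0.008, "dz": 0.061, "wx": 0.37, "wy": 0, "wz": 0, "fingers": 0}, {"dx": 0.008, "dy": 0.011, "dz": 0.061, "wx": 0.38, "wy": 0, "wz": 0, "fingers": 0}, {"dx": 0.007, "dy": 0.013, "dz": 0.061, "wx": 0.37, "wy": 0, "wz": 0, "fingers": 0}, {"dx": 0, "dy": 0, "dz": 0, "wx": 0, "wy": 0, "wz": 0, "fingers": 0}]}}

```text
clock: 26.42
eef_pos: [572.2, -197.1, 144.4]
tool_rot: [1.626, 1.567, 1.93]
force: [-1.1, -0.4, -0.7]
width: 85.7
```

>>> {"op": "servo_tool", "data": {"rows": [{"dx": 0, "dy": 0, "dz": 0, "wx": 0, "wy": 0, "wz": 0, "fingers": 0}]}}

```text
clock: 26.55
eef_pos: [568.5, -201.8, 144.9]
tool_rot: [2.804, 1.566, 3.102]
force: [-0.1, -0.3, -0.0]
width: 85.0
```

```bash
python3 - <<'E'
from h import *
I,s,im=look("q")
g=im[130:330,210:430,::-1].astype(np.float32)*2.2
cv2.imwrite("pics/q2.png",cv2.resize(np.clip(g,0,255).astype(np.uint8),None,fx=3,fy=3))
E
```

```text
clock 26.55 tcp [ 568.5 -201.8  144.9] jaw deg 17.1 tilt 0.26 w 85.0 F [-0.1 -0.3 -0. ]
```

View pics/q.png

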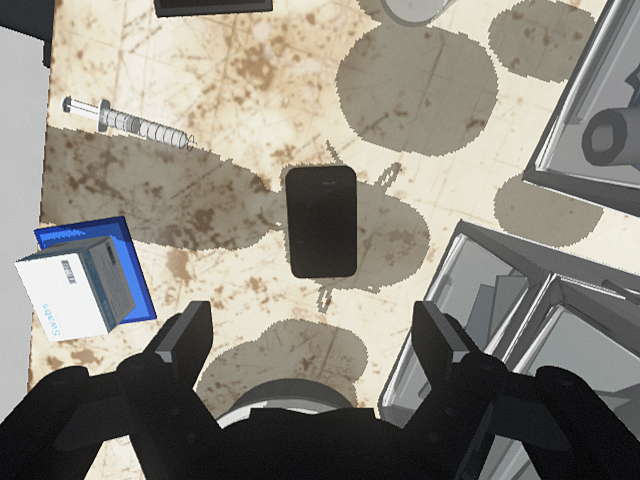

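View pics/q2.png

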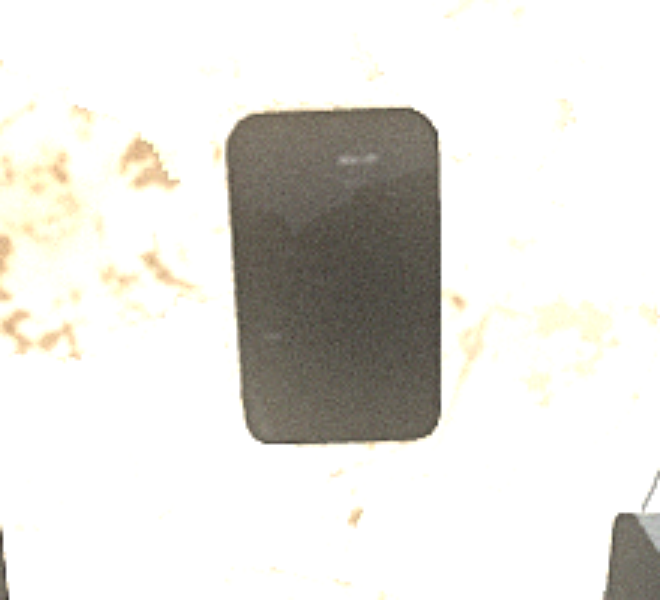

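```bash
python3 - <<'E'
from h import *
a=np.radians(17);I=ideal((571,-202.5,146),a)
for K in(I,ctrl.camera_info('wrist')):
    f=lambda x,y:onz(K,(210+x/3,130+y/3),30)[:2]
    L=[f(227,150),f(244,420)];R=[f(440,150),f(441,420)];T=[f(255,113),f(415,108)];B=[f(265,443),f(420,438)]
    ang=lambda s:np.degrees(np.arctan2(*(s[1]-s[0])[::-1]))
    print([round(ang(s),1) for s in(L,R,T,B)])
    q=np.radians(19);ux=np.array([np.cos(q),np.sin(q)]);uy=np.array([-ux[1],ux[0]])
    cx=(np.mean([p@ux for p in L])+np.mean([p@ux for p in R]))/2;cy=(np.mean([p@uy for p in T])+np.mean([p@uy for p in B]))/2
    print("w",np.mean([p@ux for p in R])-np.mean([p@ux for p in L]),"l",np.mean([p@uy for p in T])-np.mean([p@uy for p in B]),"c",cx*ux+cy*uy)
E
```

```text
[np.float64(-70.6), np.float64(-70.5), np.float64(18.8), np.float64(19.1)]
w 53.32097722454267 l 88.61127192657983 c [ 578.23998982 -193.6444769 ]
[np.float64(-70.6), np.float64(-70.5), np.float64(18.8), np.float64(19.2)]
w 53.15131412230977 l 88.3281324583757 c [ 573.33168046 -194.06915421]
```

>>> {"op": "servo_tool", "data": {"rows": [{"dx": 0, "dy": 0.008, "dz": 0.004, "wx": -0.37, "wy": 0, "wz": 0, "fingers": 0}, {"dx": 0, "dy": 0, "dz": 0, "wx": 0, "wy": 0, "wz": 0, "fingers": 0}, {"dx": 0, "dy": 0, "dz": 0, "wx": 0, "wy": 0, "wz": 0, "fingers": 0}, {"dx": 0, "dy": 0, "dz": 0, "wx": 0, "wy": 0, "wz": 0, "fingers": 0}]}}

```text
clock: 27.1
eef_pos: [571.4, -195.5, 147.0]
tool_rot: [-1.442, 1.57, -1.106]
force: [0.4, 0.3, 0.6]
width: 85.2
```

```bash
python3 - <<'E'
from h import *
I,s,im=look("r")
r=ctrl.silhouettes('black_case','wrist');reg=r[0]['region']
a=np.radians(19.2);p0=s['eef_pos']
P,k=rect(reg,I,30);print(r[0]['conf'],r[0]['extent'],k);d=np.array(k[0])-p0[:2]
print("dy",(d[0]*-np.sin(a)+d[1]*np.cos(a))/750,"dz",(d[0]*np.cos(a)+d[1]*np.sin(a))/750)
g=im[130:330,210:430,::-1].astype(np.float32)*2.2
cv2.imwrite("pics/r2.png",cv2.resize(np.clip(g,0,255).astype(np.uint8),None,fx=3,fy=3))
E
```

```text
clock 27.1 tcp [ 571.4 -195.5  147. ] jaw deg 19.3 tilt 0.02 w 85.2 F [0.4 0.3 0.6]
0.61 [316.9, 226.8, 69.2, 108.3] ((572.7999267578125, -192.97589111328125), (53.130157470703125, 89.73611450195312), 19.284364700317383)
dy 0.002506572514187033 dz 0.0029109593839252773
```

View pics/r2.png

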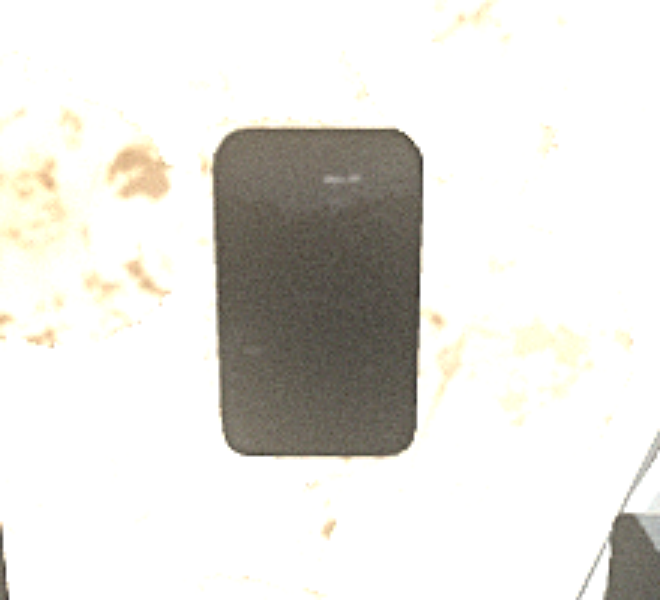

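>>> {"op": "servo_tool", "data": {"rows": [{"dx": 0.05, "dy": 0.0025, "dz": 0.0025, "wx": 0, "wy": 0, "wz": 0, "fingers": 0}, {"dx": 0.06, "dy": 0, "dz": 0, "wx": 0, "wy": 0, "wz": 0, "fingers": 0}, {"dx": 0.05, "dy": 0, "dz": 0, "wx": 0, "wy": 0, "wz": 0, "fingers": 0}, {"dx": 0.025, "dy": 0, "dz": 0, "wx": 0, "wy": 0, "wz": 0, "fingers": 0}, {"dx": 0, "dy": 0, "dz": 0, "wx": 0, "wy": 0, "wz": 0, "fingers": 0.2}]}}

```text
clock: 27.82
eef_pos: [572.1, -192.4, 7.3]
tool_rot: [2.515, 1.569, 2.852]
force: [-0.4, 0.4, 0.2]
width: 69.8
```

>>> {"op": "servo_tool", "data": {"rows": [{"dx": 0, "dy": 0, "dz": 0, "wx": 0, "wy": 0, "wz": 0, "fingers": 0.3}, {"dx": 0, "dy": 0, "dz": 0, "wx": 0, "wy": 0, "wz": 0, "fingers": 1}, {"dx": 0, "dy": 0, "dz": 0, "wx": 0, "wy": 0, "wz": 0, "fingers": 1}, {"dx": 0, "dy": 0, "dz": 0, "wx": 0, "wy": 0, "wz": 0, "fingers": 1}]}}

```text
clock: 28.32
eef_pos: [574.1, -192.9, 10.2]
tool_rot: [-0.622, 1.567, -0.286]
force: [-1.1, 1.3, 6.9]
width: 52.9
```

>>> {"op": "servo_tool", "data": {"rows": [{"dx": -0.01, "dy": 0, "dz": 0, "wx": 0, "wy": 0, "wz": 0, "fingers": 1}, {"dx": -0.04, "dy": 0, "dz": 0, "wx": 0, "wy": 0, "wz": 0, "fingers": 1}, {"dx": -0.06, "dy": 0, "dz": 0, "wx": 0, "wy": 0, "wz": 0, "fingers": 1}, {"dx": -0.06, "dy": 0, "dz": 0, "wx": 0, "wy": 0, "wz": 0, "fingers": 1}]}}

```text
clock: 28.82
eef_pos: [572.3, -192.7, 137.3]
tool_rot: [2.51, 1.571, 2.846]
force: [0.6, -0.1, -3.0]
width: 52.6
```

```bash
python3 - <<'E'
from h import *
I,s,im=look("s")
im2=ctrl.get_image('scene');cv2.imwrite("pics/s2.png",np.hstack([cv2.resize(im2[100:260,290:430],(420,480)),cv2.resize(im[130:430,190:430],(380,480))])[:,:,::-1])
E
python3 plan.py 573 -193 136 19.2 433.5 -15.5 130 19.6 5 1
```

```text
clock 28.82 tcp [ 572.3 -192.7  137.3] jaw deg 19.3 tilt 0.01 w 52.6 F [ 0.6 -0.1 -3. ]
[433.6 -15.4 130. ] 19.62
[{"dx": 0.002, "dy": 0.057, "dz": -0.02, "wx": -0.01, "wy": 0, "wz": 0, "fingers": 1.0}, {"dx": 0.002, "dy": 0.057, "dz": -0.019, "wx": -0.01, "wy": 0, "wz": 0, "fingers": 1.0}, {"dx": 0.001, "dy": 0.057, "dz": -0.019, "wx": -0.02, "wy": 0, "wz": 0, "fingers": 1.0}, {"dx": 0.002, "dy": 0.057, "dz": -0.02, "wx": -0.01, "wy": 0, "wz": 0, "fingers": 1.0}, {"dx": 0.001, "dy": 0.057, "dz": -0.019, "wx": -0.02, "wy": 0, "wz": 0, "fingers": 1.0}]
```

View pics/s2.png

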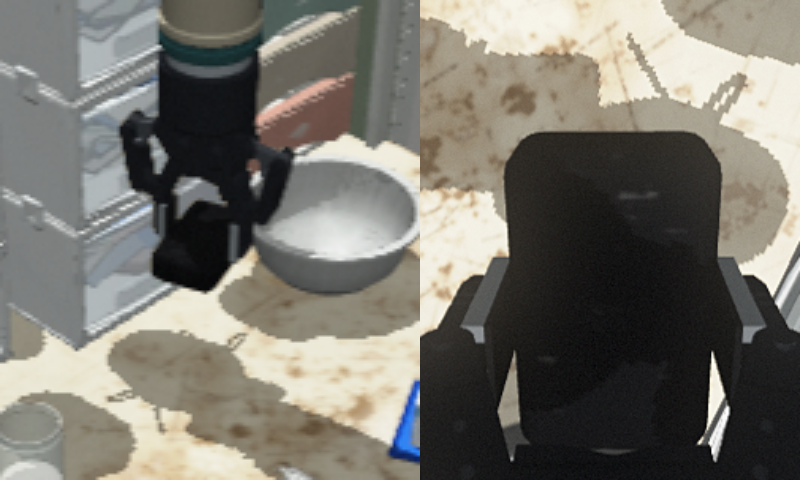

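>>> {"op": "servo_tool", "data": {"rows": [{"dx": 0.002, "dy": 0.057, "dz": -0.02, "wx": -0.01, "wy": 0, "wz": 0, "fingers": 1}, {"dx": 0.002, "dy": 0.057, "dz": -0.019, "wx": -0.01, "wy": 0, "wz": 0, "fingers": 1}, {"dx": 0.001, "dy": 0.057, "dz": -0.019, "wx": -0.02, "wy": 0, "wz": 0, "fingers": 1}, {"dx": 0.002, "dy": 0.057, "dz": -0.02, "wx": -0.01, "wy": 0, "wz": 0, "fingers": 1}, {"dx": 0.001, "dy": 0.057, "dz": -0.019, "wx": -0.02, "wy": 0, "wz": 0, "fingers": 1}]}}

```text
clock: 29.55
eef_pos: [431.5, -14.4, 129.5]
tool_rot: [2.187, 1.57, 2.53]
force: [-0.0, 1.1, -1.4]
width: 52.6
```

>>> {"op": "servo_tool", "data": {"rows": [{"dx": 0, "dy": 0, "dz": 0, "wx": 0, "wy": 0, "wz": 0, "fingers": 1}, {"dx": 0, "dy": 0, "dz": 0, "wx": 0, "wy": 0, "wz": 0, "fingers": 1}, {"dx": 0, "dy": 0, "dz": 0, "wx": 0, "wy": 0, "wz": 0, "fingers": 1}]}}

```text
clock: 29.92
eef_pos: [433.7, -16.3, 129.5]
tool_rot: [-0.658, 1.57, -0.317]
force: [-0.1, 0.9, -1.9]
width: 52.6
```

```bash
python3 - <<'E'
from h import *
I,s,im=look("t")
K=I
a=np.radians(19.6)
for r in(212,213,405,408):
    d=onz(K,(312,r),s['eef_pos'][2]+21.5)-s['eef_pos'];print(r,"case edge tool y",round(d[0]*-np.sin(a)+d[1]*np.cos(a),1))
E
```

```text
clock 29.93 tcp [433.7 -16.3 129.5] jaw deg 19.6 tilt 0.04 w 52.6 F [-0.1  0.9 -1.9]
212 case edge tool y 48.0
213 case edge tool y 47.6
405 case edge tool y -38.2
408 case edge tool y -39.8
```

View pics/t.png

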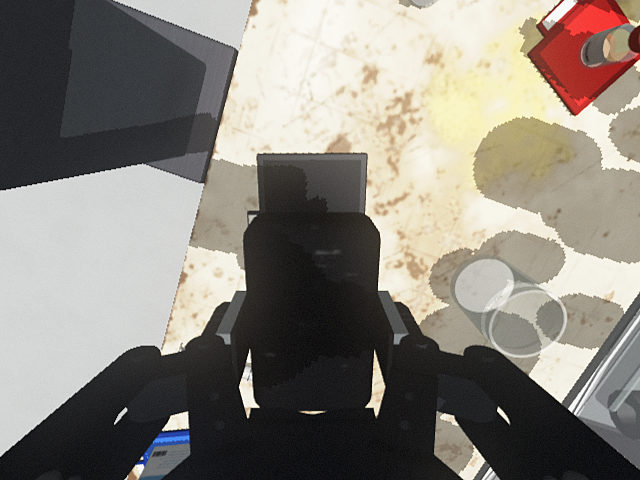

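```bash
python3 - <<'E'
from h import *
a=np.radians(19.6);p0=np.array([433.5,-16,0])
I=ideal((433.5,-16,129.5),a)
for K in(I,ctrl.camera_info('wrist')):
    for p in((257,153),(367,153),(367,211),(259,211)):
        d=onz(K,p,4)-p0;print("tool y",round(d[0]*-np.sin(a)+d[1]*np.cos(a),1),"tool z",round(d[0]*np.cos(a)+d[1]*np.sin(a),1))
im=cv2.imread("pics/t.png")[130:240,220:400];cv2.imwrite("pics/t2.png",cv2.resize(np.clip(im.astype(np.float32)*2.5,0,255).astype(np.uint8),None,fx=4,fy=4))
im=cv2.imread("pics/t.png")[380:440,220:400];cv2.imwrite("pics/t3.png",cv2.resize(np.clip(im.astype(np.float32)*4,0,255).astype(np.uint8),None,fx=4,fy=4))
E
```

```text
tool y 60.0 tool z -40.7
tool y 60.1 tool z 42.9
tool y 15.0 tool z 45.1
tool y 15.0 tool z -41.2
tool y 59.8 tool z -42.4
tool y 59.8 tool z 41.1
tool y 14.7 tool z 43.3
tool y 14.7 tool z -43.0
```

View pics/t2.png

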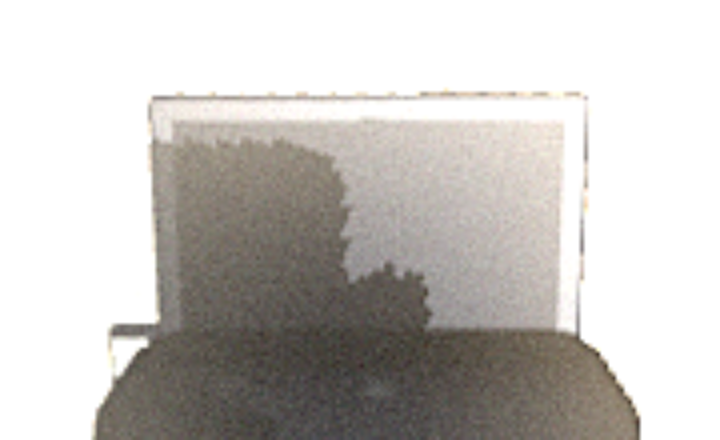

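View pics/t3.png

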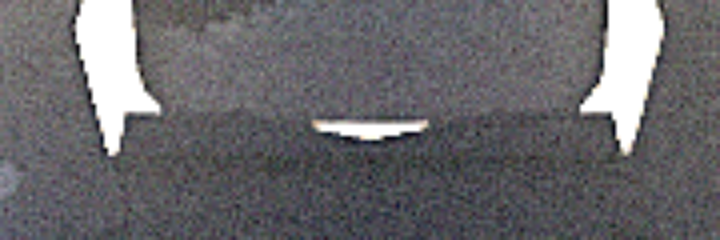

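>>> {"op": "servo_tool", "data": {"rows": [{"dx": 0.05, "dy": -0.0045, "dz": 0, "wx": 0, "wy": 0, "wz": 0, "fingers": 1}, {"dx": 0.06, "dy": 0, "dz": 0, "wx": 0, "wy": 0, "wz": 0, "fingers": 1}, {"dx": 0.03, "dy": 0, "dz": 0, "wx": 0, "wy": 0, "wz": 0, "fingers": 1}, {"dx": 0.009, "dy": 0, "dz": 0, "wx": 0, "wy": 0, "wz": 0, "fingers": 1}, {"dx": 0, "dy": 0, "dz": 0, "wx": 0, "wy": 0, "wz": 0, "fingers": 1}]}}

```text
clock: 30.6
eef_pos: [434.1, -19.0, 17.1]
tool_rot: [2.693, 1.57, 3.037]
force: [-0.8, -0.6, -1.3]
width: 52.4
```

>>> {"op": "servo_tool", "data": {"rows": [{"dx": 0.002, "dy": 0, "dz": 0, "wx": 0, "wy": 0, "wz": 0, "fingers": 1}, {"dx": 0, "dy": 0, "dz": 0, "wx": 0, "wy": 0, "wz": 0, "fingers": 1}]}}

```text
clock: 30.85
eef_pos: [434.5, -18.7, 16.7]
tool_rot: [-0.357, 1.57, -0.014]
force: [-0.1, -0.4, -2.0]
width: 52.6
```

>>> {"op": "servo_tool", "data": {"rows": [{"dx": 0.0015, "dy": 0, "dz": 0, "wx": 0, "wy": 0, "wz": 0, "fingers": 1}, {"dx": 0, "dy": 0, "dz": 0, "wx": 0, "wy": 0, "wz": 0, "fingers": 1}]}}

```text
clock: 31.1
eef_pos: [434.2, -18.6, 15.4]
tool_rot: [-0.452, 1.57, -0.108]
force: [1.2, 0.6, -1.2]
width: 52.6
```

>>> {"op": "servo_tool", "data": {"rows": [{"dx": 0.0015, "dy": 0, "dz": 0, "wx": 0, "wy": 0, "wz": 0, "fingers": 1}, {"dx": 0, "dy": 0, "dz": 0, "wx": 0, "wy": 0, "wz": 0, "fingers": 1}]}}

```text
clock: 31.35
eef_pos: [434.2, -18.4, 14.2]
tool_rot: [-0.182, 1.571, 0.162]
force: [-0.4, -0.1, -0.4]
width: 52.7
```

>>> {"op": "servo_tool", "data": {"rows": [{"dx": 0.0015, "dy": 0, "dz": 0, "wx": 0, "wy": 0, "wz": 0, "fingers": 1}, {"dx": 0, "dy": 0, "dz": 0, "wx": 0, "wy": 0, "wz": 0, "fingers": 1}]}}

```text
clock: 31.6
eef_pos: [434.2, -18.5, 14.1]
tool_rot: [-0.821, 1.569, -0.477]
force: [-3.0, -0.7, 15.3]
width: 53.1
```

>>> {"op": "servo_tool", "data": {"rows": [{"dx": -0.001, "dy": 0, "dz": 0, "wx": 0, "wy": 0, "wz": 0, "fingers": 0.25}, {"dx": 0, "dy": 0, "dz": 0, "wx": 0, "wy": 0, "wz": 0, "fingers": 0.1}, {"dx": 0, "dy": 0, "dz": 0, "wx": 0, "wy": 0, "wz": 0, "fingers": 0}, {"dx": -0.04, "dy": 0, "dz": 0, "wx": 0, "wy": 0, "wz": 0, "fingers": 0}, {"dx": -0.08, "dy": 0, "dz": 0, "wx": 0, "wy": 0, "wz": 0, "fingers": 0}]}}

```text
clock: 32.22
eef_pos: [432.6, -18.3, 103.3]
tool_rot: [2.728, 1.566, 3.073]
force: [1.5, -1.4, 0.5]
width: 85.1
```

>>> {"op": "servo_tool", "data": {"rows": [{"dx": -0.08, "dy": 0, "dz": 0, "wx": 0, "wy": 0, "wz": 0, "fingers": 0}, {"dx": -0.07, "dy": -0.03, "dz": 0, "wx": 0, "wy": 0, "wz": 0, "fingers": 0}, {"dx": 0, "dy": 0, "dz": 0, "wx": 0, "wy": 0, "wz": 0, "fingers": 0}, {"dx": 0, "dy": 0, "dz": 0, "wx": 0, "wy": 0, "wz": 0, "fingers": 0}]}}

```text
clock: 32.72
eef_pos: [440.8, -40.0, 215.7]
tool_rot: [3.056, 1.57, -2.885]
force: [0.3, -0.2, -0.6]
width: 85.2
```

```bash
python3 - <<'E'
from h import *
I,s,im=look("u")
cv2.imwrite("pics/u2.png",cv2.resize(np.clip(im[80:300,200:430,::-1].astype(np.float32)*2.5,0,255).astype(np.uint8),None,fx=2.7,fy=2.7))
im2=ctrl.get_image('scene');cv2.imwrite("pics/u3.png",im2[:,:,::-1])
E
```

```text
clock 32.73 tcp [440.8 -40.  215.7] jaw deg 19.7 tilt 0.07 w 85.2 F [ 0.3 -0.2 -0.6]
```

View pics/u2.png

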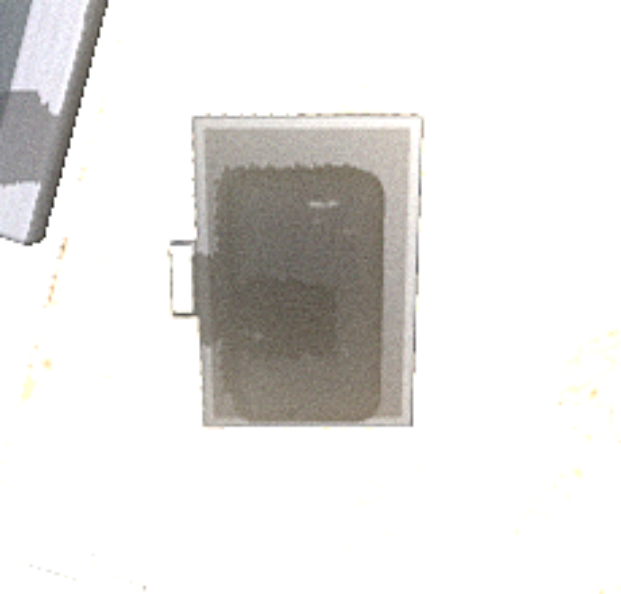

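View pics/u3.png

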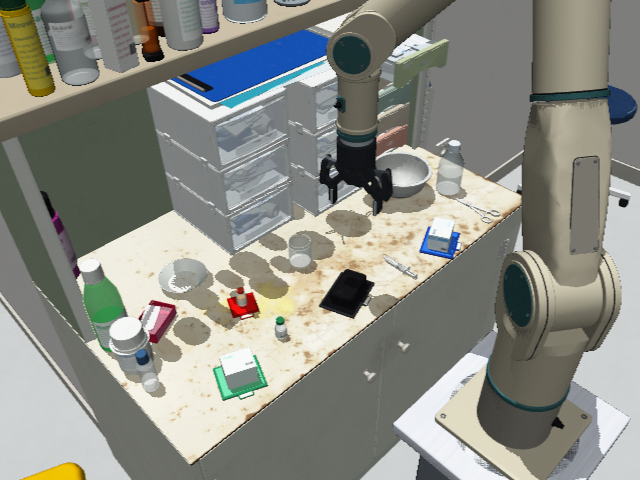

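```bash
python3 - <<'E'
from h import *
K=ctrl.camera_info('wrist');s=ctrl.read_state();a=np.radians(19.7);p0=s['eef_pos']
def t(x,y,z):
    d=onz(K,(200+x/2.7,80+y/2.7),z)-p0;return np.round([d[0]*-np.sin(a)+d[1]*np.cos(a),d[0]*np.cos(a)+d[1]*np.sin(a)],1)
print("mat",[t(x,y,4) for x,y in((192,117),(422,117),(412,425),(205,425))])
print("case far z4/z34",t(300,165,4),t(300,165,34),"near z34",t(300,420,34))
print("sides z34",t(222,300,34),t(383,300,34), t(228,405,34),t(378,405,34),t(385,200,34),t(217,200,34))
E
```

```text
mat [array([ 83.4, -41.3]), array([83.6, 42. ]), array([-33.1,  42.7]), array([-33.2, -40. ])]
case far z4/z34 [66.8 -2.1] [67.5 -2. ] near z34 [-22.   -1.9]
sides z34 [ 21.9 -29.3] [22.  27.2] [-16.4 -28.1] [-16.3  26.4] [56.1 26.9] [ 56.  -30.2]
```

```bash
python3 - <<'E'
from h import *
a=np.radians(-22.5);p0=np.array([405,240,201.]);K=ideal(p0,a)
def t(p,z):
    d=onz(K,p,z)-p0;return np.array([d[0]*-np.sin(a)+d[1]*np.cos(a),d[0]*np.cos(a)+d[1]*np.sin(a)])
print("mat",np.mean([t(p,4) for p in((267,103),(352,103),(350,198),(271,198))],0))
print("mint",np.mean([t(p,50) for p in((280,121),(341,121),(341,194),(281,194))],0),[t(p,50) for p in((280,121),(341,121),(341,194),(281,194))])
print("redmat",np.mean([t(p,4) for p in((467,183),(525,184),(517,241),(458,238))],0),"vial cap",t((516,222),50))
im=ctrl.get_image('top');cv2.imwrite('pics/v.png',cv2.resize(im[120:300,160:560,::-1],None,fx=2,fy=2))
E
```

```text
mat [56.36888236 -0.68900043]
mint [53.9143299   0.15698914] [array([ 83.65103041, -24.76326837]), array([83.70044613, 24.6524525 ]), array([24.17878093, 26.22877438]), array([ 24.12706215, -25.49000194])]
redmat [ -2.27475273 183.31792535] vial cap [ -0.57087699 181.5338967 ]
```

View pics/v.png

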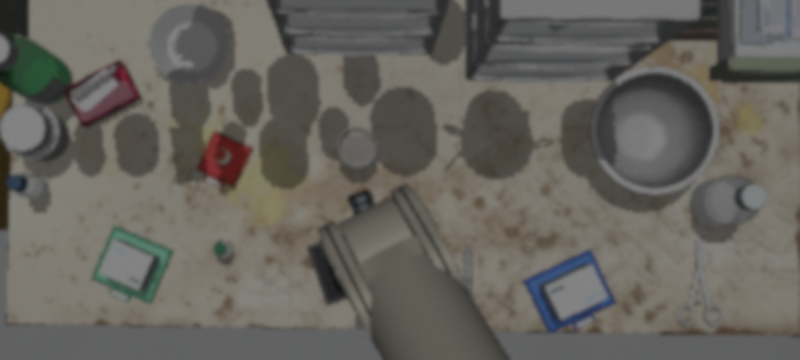

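All four items stand within about 3 mm of their mat centres. The jar at (357,148) and the green vial at (222,250) in the enlarged top view have not moved. The gripper is open and clear, so I hand in the job.

```bash
python3 - <<'E'
from cell import ctrl
print(ctrl.read_state()['clock']);print(ctrl.finish_job())
E
```

```text
32.875
the job is handed in; nothing more can be done
None
```

I took the stack apart from the top down and set each item upright on the mat of its own colour. The order was red vial, mint carton, blue-printed carton, then black case. I let go of everything and handed the job in at about 33 s, with the gripper open and raised clear.

The checks after release put each item close to the middle of its mat:

| Item | Offset from mat centre |
|---|---|
| Red vial | about 2.5 mm |
| Mint carton | about 2.5 mm |
| Blue-printed carton | about 1.5 mm |
| Black case | about 3 mm |

- **Alignment:** the measured angle of the blue-printed carton is within 0.1° of its mat. The mint carton and the case were set at their mats' measured angles and look square in the wrist pictures.
- **Bystanders:** the jar and the green-capped vial look undisturbed in the last scene and top pictures; I did not re-measure their positions.
- **Forces:** the largest wrist force I read was about 20 N, while setting down the blue-printed carton.
- **Disagreements:**
    - I first added up the stack height wrongly, as 183 mm instead of 167 mm. The measured sizes did not fit, and I corrected it before the first grasp.
    - Position readings and camera views differed by 2–3 mm at times.
    - The blue-printed carton lay almost lengthwise on the case, not crosswise as described, so I gripped it as seen.

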